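# Gauge the autosampler sleeves

## Robot

A 6-joint arm with a two-finger parallel gripper is mounted at the origin on the work surface. World frame = base frame: x ahead of the robot, y to its left, z up, the work surface at z = 0. Lengths are in mm, angles in rad, forces in N, time in s.
With the tool pointing down it reaches from about 400 to 925 mm from the base axis. Payload 12.5 kg.
Tool frame: the origin (TCP) lies at the very end of the fingers, on their centre line; the grasp point (between the pads) lies behind it (env.grip_depth is the z of the grasp point in the tool frame, in mm); z points along the fingers, y is the line along which they close (so a half turn about z gives the same grasp; the last joint's range is limited). The gripper opens to 95 mm and grips with 3 to 60 N. Pads are 20 mm wide; open, the fingers measure 119 mm over their backs; the gripper's body (75 mm by 180 mm) begins 59 mm behind the grasp point.
Start: joints at [-1.426, 0.491, 1.559, -0, 1.092, -0.106], TCP at [155.134, -605.459, 214.661] pointing down, gripper open.
Joint ranges: [-3.1, 3.1], [-0.84, 2.19], [0.05, 2.79], [-1.13, 4.28], [0.06, 2.93], [-2.69, 2.69]. Speed limits (rad/s): [2.22, 2.22, 2.79, 3.14, 3.14, 3.14].

## Interface

Orientations are given as [roll, pitch, yaw] about the fixed x, y, z axes, in that order (R = Rz(yaw) Ry(pitch) Rx(roll)).
In Python, from cell import env, optics gives the robot as it stands.
- The arm moves only by the tool step_arm, never from a script. Its argument "moves" is a list of rows, each an object of numbers: "tx", "ty", "tz": the shift along the tool's x, y, z in mm; "roll": the turn about the tool's z in rad. In form: [{"tx": .., "ty": .., "tz": .., "roll": ..}, ...]. A call has 1 to 12 rows; each row is the pose to reach, as a shift and turn from the pose commanded when the call began, along the tool's axes at that moment; what a row does not reach only later rows make up. A row lasts 1/12 s, in which the tool goes at most 41.7 mm and 7.16 degrees, less where a joint would pass 70% of its speed; a pose out of reach is approached as far as the arm can. A call with a gripper value outside its range is refused whole. "grip" is the finger opening in mm, from 0 to 95.1, set as the call begins (left out, the last holds). The fingers move at their own pace and stop on an object; the grip force is fixed at half the most. Time passes only in rows, so rows that repeat a pose let the fingers close. It gives the time, the measured TCP pose, the force, the opening and the grip force at its end, in the units of the state.
- env.state(): the state, without advancing time (a new reading comes with each control period).
- optics.read_camera(name): name is "scene" or "top" or "wrist"; returns a dict with "pixels" (480x640x3 uint8, blue, green, red), "mtx" (3x3 intrinsics, pixels), "dist" ([k1, k2, p1, p2, k3] as OpenCV has them; the pictures are not rectified), "view" (4x4, takes a point from world to camera coordinates). Camera axes: x right, y down, z forward; pixel columns grow to the right and rows downward; lengths in mm; the calibration is good to about 2 mm. A picture is of the moment at which its call begins. There is no depth.
- env.job_done(): hands the job in; it is judged then, once.
The state is a dict: "t": time; "joints": joint angles; "qvel": joint speeds; "tau": joint torques, N m; "eef_pos": TCP position; "tcp_rot": TCP orientation; "ft_force": force on the tool from outside, world axes, zero at the start; "moment": the same for the moment, N m; "opening": opening from 0.0 (shut) to 1.0 (fully open); "grip_force": force on a finger pad.
Only numpy, scipy, OpenCV 4.12 (cv2) and the standard library are available. Lean on these libraries where they do the work, as an engineer would, in place of code of your own. Each camera call takes 0.05 s, during which the arm holds its last target. There are 200 camera calls.

## Task

Take the cap off the gauge pin and stand it aside, then slide every black sleeve on the mat down over the pin until it stops, firmly enough to raise its tell-tale stem but without forcing it: good sleeves go all the way down to the base plate, undersize ones stop at the step of the pin, about 15 mm short of it. Stand each good sleeve upright on the shallow tray and put each undersize one in the deep bin. When all are sorted, put the cap back over the pin, fully down; leave the bottle, tip box and vial alone.

Things in the scene. Friction and masses are not known exactly. Their poses are not given: they have to be found in the camera images.
- sleeve_1: A loose black plastic sleeve, closed at the top, open below: 50 mm across, 64 mm tall, 70 to 110 g. All look alike outside; the bore is full size (30.5 mm) or undersize (23 mm). A metal tell-tale stem 12 mm across stands 2 mm out of its top; the pin pushes it up to 21 mm farther. Origin: centre of its open bottom end; z up its axis. None if absent.
- sleeve_2: A loose black plastic sleeve, closed at the top, open below: 50 mm across, 64 mm tall, 70 to 110 g. All look alike outside; the bore is full size (30.5 mm) or undersize (23 mm). A metal tell-tale stem 12 mm across stands 2 mm out of its top; the pin pushes it up to 21 mm farther. Origin: centre of its open bottom end; z up its axis. None if absent.
- sleeve_3: A loose black plastic sleeve, closed at the top, open below: 50 mm across, 64 mm tall, 70 to 110 g. All look alike outside; the bore is full size (30.5 mm) or undersize (23 mm). A metal tell-tale stem 12 mm across stands 2 mm out of its top; the pin pushes it up to 21 mm farther. Origin: centre of its open bottom end; z up its axis. None if absent.
- sleeve_4: A loose black plastic sleeve, closed at the top, open below: 50 mm across, 64 mm tall, 70 to 110 g. All look alike outside; the bore is full size (30.5 mm) or undersize (23 mm). A metal tell-tale stem 12 mm across stands 2 mm out of its top; the pin pushes it up to 21 mm farther. Origin: centre of its open bottom end; z up its axis. None if absent.
- sleeve_5: A loose black plastic sleeve, closed at the top, open below: 50 mm across, 64 mm tall, 70 to 110 g. All look alike outside; the bore is full size (30.5 mm) or undersize (23 mm). A metal tell-tale stem 12 mm across stands 2 mm out of its top; the pin pushes it up to 21 mm farther. Origin: centre of its open bottom end; z up its axis. None if absent.
- sleeve_6: A loose black plastic sleeve, closed at the top, open below: 50 mm across, 64 mm tall, 70 to 110 g. All look alike outside; the bore is full size (30.5 mm) or undersize (23 mm). A metal tell-tale stem 12 mm across stands 2 mm out of its top; the pin pushes it up to 21 mm farther. Origin: centre of its open bottom end; z up its axis. None if absent.
- telltale_1 (a joint): Tell-tale stem of sleeve_1: how far it has been pushed up, m. 0 at the start (nearly flush); the pin pushes it with about 1 N and it stays where it is left: about 0.021 after a full slide to the plate, about 0.006 after stopping at the step.
- telltale_2 (a joint): Tell-tale stem of sleeve_2: how far it has been pushed up, m. 0 at the start (nearly flush); the pin pushes it with about 1 N and it stays where it is left: about 0.021 after a full slide to the plate, about 0.006 after stopping at the step.
- telltale_3 (a joint): Tell-tale stem of sleeve_3: how far it has been pushed up, m. 0 at the start (nearly flush); the pin pushes it with about 1 N and it stays where it is left: about 0.021 after a full slide to the plate, about 0.006 after stopping at the step.
- telltale_4 (a joint): Tell-tale stem of sleeve_4: how far it has been pushed up, m. 0 at the start (nearly flush); the pin pushes it with about 1 N and it stays where it is left: about 0.021 after a full slide to the plate, about 0.006 after stopping at the step.
- telltale_5 (a joint): Tell-tale stem of sleeve_5: how far it has been pushed up, m. 0 at the start (nearly flush); the pin pushes it with about 1 N and it stays where it is left: about 0.021 after a full slide to the plate, about 0.006 after stopping at the step.
- telltale_6 (a joint): Tell-tale stem of sleeve_6: how far it has been pushed up, m. 0 at the start (nearly flush); the pin pushes it with about 1 N and it stays where it is left: about 0.021 after a full slide to the plate, about 0.006 after stopping at the step.
- mat: Fixed thin white plastic mat, 190 x 340 x 3 mm, on which the four or five sleeves start, at least about 70 mm apart. Origin: centre of its underside.
- gauge: Fixed gauge: dark steel plate 100 x 100 x 15 mm, an upright stepped steel pin at its centre. From the plate up: 28 mm diameter for 12 mm, a 45-degree conical step of 4 mm, 20 mm diameter for 30 mm, a 6 mm cone to a 10 mm tip (67 mm over the table). An undersize sleeve stops on the step, its bottom about 15 mm over the plate. Origin: centre of the underside.
- pin_foot (a point): Foot of the gauge pin: on the pin's axis at the height of the base plate's top (15 mm over the table); z up.
- cap: Loose grey plastic cap over the gauge pin: a round cup upside down, 62 mm across, 66 mm tall, bore 52 mm wide and 60 mm deep, with a round knob on top, 28 mm across and 32 mm tall (98 mm tall in all). Origin: centre of its open bottom end; it starts standing on the gauge's base plate.
- tray: Fixed shallow aluminium tray for good sleeves, 200 x 200 mm outside, rim 12 mm high, walls and floor 4 mm. Origin: centre of its underside; x and y along its sides.
- bin: Fixed deep white plastic bin for undersize sleeves, 200 x 200 mm outside, 55 mm high, walls and floor 5 mm, open top. Origin: centre of its underside; x and y along its sides.
- reagent: Bystander: a white plastic bottle, 72 mm across, 138 mm tall. Origin: centre of its underside.
- tipbox: Bystander: a grey box with a white lid, 92 x 122 x 63 mm. Origin: centre of its underside.
- vial: Bystander: a small glass vial with a foil top, 28 mm across, 85 mm tall. Origin: centre of its underside.

How it is judged:
By the outcome, as a careful person would: the job done as asked, in the order asked, and still so for the second after the job is handed in, with the robot touching nothing.
Of sleeve_1, sleeve_2, sleeve_3, sleeve_4, sleeve_5, sleeve_6 only 4 to 5 are there at a start; the rules pass over those that are not, and their reading is None.
At some moment in a run one of sleeve_1, sleeve_2, sleeve_3, sleeve_4, sleeve_5, sleeve_6 may be knocked a few centimetres aside while the robot is not near it.
It also fails if it takes over 200 s, if anything falls off the work surface, if the arm or the gripper's body presses on something with over 40 N, if the wrist force passes 120 N, or if a joint passes its speed limit or range.

## Working session

There is one attempt and no reset: what is moved stays moved. The work goes in short steps, Python scripts to look and compute and a tool call to move; the robot and the scene stay as the last step left them, time stands still between calls to the robot, and variables do not carry over. Pictures are saved under pics/ and viewed, at most 14 in all, crops included, and the job is handed in when it is done.

Besides the shell and the picture viewer there is one more tool, called by a JSON object that holds its "fn" and its "kwargs", one argument or row to a line. step_arm: Moves the arm, as the interface text tells. Its arguments: {"type":"object","properties":{"moves":{"type":"array"},"grip":{"type":"number"}},"required":["moves"]}

```bash
ls; mkdir -p pics; python3 - <<'E'
from cell import env, optics
import cv2
print(env.state(), env.grip_depth)
for n in ("top","scene"):
    c=optics.read_camera(n); cv2.imwrite(f"pics/{n}0.png",c["pixels"]); print(n,c["mtx"],c["dist"],c["view"])
E
```

```text
pics
{'t': 0.0, 'joints': array([-1.42561580e+00,  4.91517389e-01,  1.55944975e+00,  5.07655418e-05,
        1.09171595e+00, -1.05625423e-01]), 'qvel': array([ 0.00142262, -0.00041643,  0.00032612, -0.00032884,  0.00072459,
        0.00077815]), 'tau': array([ 1.15646297e-03, -6.12646222e+01, -2.58181983e+01,  6.93325885e-02,
        4.81255667e-02, -8.56090810e-05]), 'eef_pos': array([ 155.09796312, -605.19398393,  214.08785158]), 'tcp_rot': array([-3.14051304e+00, -1.59737242e-04,  2.50782437e-01]), 'ft_force': array([ 0.37225097, -0.49727522, -1.01091344]), 'moment': array([-0.09046722, -0.02113952, -0.03072905]), 'grip_force': 0.0, 'opening': 0.9999447479039688} -18.8
top [[454.743441     0.         321.70700195]
 [  0.         454.743441   238.873739  ]
 [  0.           0.           1.        ]] [-0.08011618  0.          0.          0.          0.        ] [[-2.48049627e-02 -9.99613439e-01 -1.25573632e-02  3.30400093e+01]
 [-9.92203567e-01  2.61518346e-02 -1.21853042e-01  6.04191247e+02]
 [ 1.22134337e-01  9.43690038e-03 -9.92468714e-01  1.06847960e+03]
 [ 0.00000000e+00  0.00000000e+00  0.00000000e+00  1.00000000e+00]]
scene [[603.25033488   0.         329.16403403]
 [  0.         603.25033488 241.39996914]
 [  0.           0.           1.        ]] [-0.00696476  0.          0.          0.          0.        ] [[ 6.76059824e-01  7.36830322e-01  4.91833695e-03 -4.10227292e+02]
 [ 6.19011865e-01 -5.64312377e-01 -5.46237908e-01 -3.66444344e+02]
 [-3.99709176e-01  3.72334013e-01 -8.37615638e-01  1.51032859e+03]
 [ 0.00000000e+00  0.00000000e+00  0.00000000e+00  1.00000000e+00]]
```

View pics/top0.png

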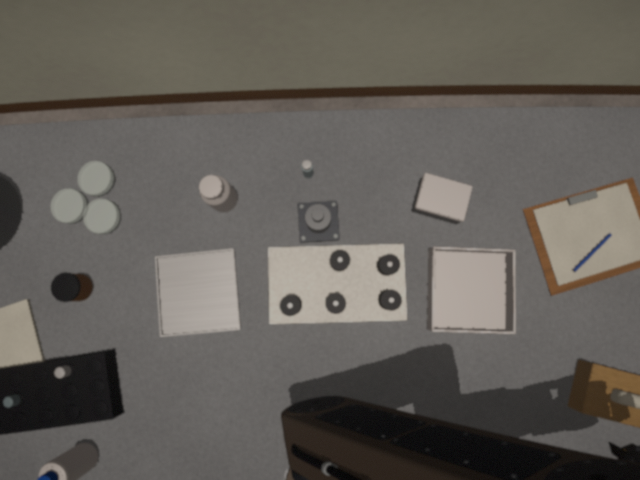

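View pics/scene0.png

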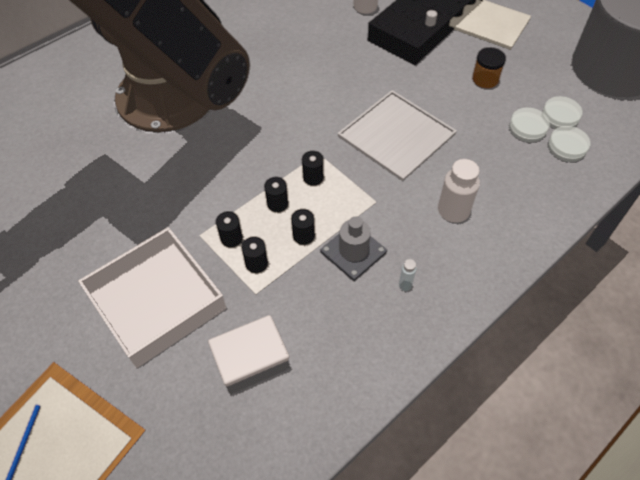

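Five sleeves lie on the mat, with stems at about (340,260), (388,264), (390,300), (336,303) and (290,304) in the top view. The capped gauge is at (318,216), the tray at (197,292), the bin at (473,290) and the vial at (307,166).

```bash
cat > h.py <<'E'
from cell import env, optics
import cv2, numpy as np
def ray(c,uv):
    p=cv2.undistortPoints(np.array(uv,float).reshape(-1,1,2),c["mtx"],c["dist"]).reshape(-1,2)
    R,t=c["view"][:3,:3],c["view"][:3,3]
    d=np.c_[p,np.ones(len(p))]@R
    return -R.T@t,d
def onz(c,uv,z):
    o,d=ray(c,uv); return o+d*((z-o[2])/d[:,2])[:,None]
def pix(c,P):
    V=c["view"]; return cv2.projectPoints(np.array(P,float).reshape(-1,1,3),cv2.Rodrigues(V[:3,:3])[0],V[:3,3],c["mtx"],c["dist"])[0].reshape(-1,2)
def tri(c1,uv1,c2,uv2):
    (o1,d1),(o2,d2)=ray(c1,[uv1]),ray(c2,[uv2]); d1,d2=d1[0],d2[0]
    s=np.linalg.lstsq(np.c_[d1,-d2],o2-o1,rcond=None)[0]
    a,b=o1+s[0]*d1,o2+s[1]*d2
    return (a+b)/2,np.linalg.norm(a-b)
def sleeves(c,z=69.,zbox=None,thr=60):
    """bright stems enclosed in black blobs -> stem-top pixel centroids"""
    g=cv2.cvtColor(c["pixels"],cv2.COLOR_BGR2GRAY)
    m=(g<thr).astype(np.uint8)
    cs,h=cv2.findContours(m,cv2.RETR_CCOMP,cv2.CHAIN_APPROX_NONE)
    out=[]
    for k,q in enumerate(cs):
        if h[0][k][3]>=0 or not 150<cv2.contourArea(q)<1500: continue
        fill=np.zeros_like(g); cv2.drawContours(fill,[q],-1,1,-1)
        inner=cv2.erode(fill,np.ones((5,5)))
        w=np.where(inner>0,np.clip(g.astype(float)-thr-10,0,None),0)
        if w.sum()<100: continue
        M=cv2.moments(w); out.append((M["m10"]/M["m00"],M["m01"]/M["m00"]))
    out=np.array(out).reshape(-1,2)
    return out, onz(c,out,z) if len(out) else out
E
python3 - <<'E'
from h import *
np.set_printoptions(precision=1,suppress=True)
T=optics.read_camera("top");S=optics.read_camera("scene")
ut,pt=sleeves(T);us,ps=sleeves(S)
print("top",np.c_[ut,pt]);print("scene",np.c_[us,ps])
g=cv2.cvtColor(T["pixels"],cv2.COLOR_BGR2GRAY)
# light quads: mat,tray,bin ; tray/bin rims
m=cv2.inRange(g,125,255)
for q in cv2.findContours(m,cv2.RETR_EXTERNAL,cv2.CHAIN_APPROX_NONE)[0]:
    if cv2.contourArea(q)>1200:
        r=cv2.minAreaRect(q); print("rect",np.array(r[0]),r[1],r[2]); 
        b=cv2.boxPoints(r); print(" z3",onz(T,b,3)[:,:2].ravel()," z12",onz(T,b,12)[:,:2].mean(0)," z55",onz(T,b,55)[:,:2].ravel())
# gauge plate dark
roi=np.zeros_like(g); roi[190:252,285:350]=1
m=((g<85)&(roi>0)).astype(np.uint8)
m=cv2.morphologyEx(m,cv2.MORPH_CLOSE,np.ones((5,5)))
q=max(cv2.findContours(m,cv2.RETR_EXTERNAL,cv2.CHAIN_APPROX_NONE)[0],key=cv2.contourArea)
r=cv2.minAreaRect(q);b=cv2.boxPoints(r);P=onz(T,b,15);print("plate",r,P[:,:2].ravel(),P.mean(0))
a=T["pixels"][185:255,280:360];d=S["pixels"][205:285,310:420]
v=np.hstack([cv2.resize(a,(400,350),interpolation=cv2.INTER_CUBIC),cv2.resize(d,(400,350),interpolation=cv2.INTER_CUBIC)])
cv2.imwrite("pics/cap.png",v)
E
```

```text
top [[ 391.   299.7  454.2 -140.4   69. ]
 [ 389.4  263.8  537.9 -140.1   69. ]]
scene [[ 240.4  233.4  498.6 -141.1   69. ]
 [ 302.2  217.3  551.9  -24.2   69. ]
 [ 275.   184.6  449.9  -11.1   69. ]
 [ 312.2  158.   447.7   95.6   69. ]]
rect [ 13.6 334. ] (61.37028121948242, 41.7064208984375) 75.71890258789062
 z3 [446.4 900.2 472.2 785.2 321.  738.3 293.8 851. ]  z12 [384.  812.2]  z55 [447.4 859.1 472.1 749.4 327.8 704.7 301.9 812.2]
rect [196.3 292.2] (82.65288543701172, 80.98090362548828) 85.15599822998047
 z3 [580.5 448.3 592.7 241.2 388.  224.7 374.2 427.7]  z12 [483.7 332.9]  z55 [575.4 428.  587.  230.4 391.7 214.7 378.6 408.4]
rect [473.5 290. ] (86.0, 83.0) 90.0
 z3 [ 581.2 -257.9  575.5 -469.6  361.6 -454.9  368.9 -247.3]  z12 [ 471.8 -354.5]  z55 [ 576.1 -245.7  570.6 -447.7  366.6 -433.7  373.6 -235.6]
rect [336.7 283.4] (78.46139526367188, 139.3131866455078) 88.53119659423828
 z3 [ 594.8  157.9  594.7 -191.4  400.4 -187.7  400.3  155.2]  z12 [497.4 -16.3]  z55 [ 589.1  151.   588.9 -182.3  403.6 -178.8  403.5  148.4]
rect [592.  232.6] (79.61800384521484, 97.90093994140625) 72.29956817626953
 z3 [ 670.3 -525.1  744.6 -788.4  542.8 -833.3  475.4 -572.5]  z12 [ 607.2 -674.4]  z55 [ 661.1 -500.7  732.  -751.9  539.4 -794.7  475.1 -545.9]
rect [444.  196.4] (50.82340621948242, 36.675270080566406) 15.945394515991211
 z3 [ 684.1 -219.2  775.2 -250.   735.8 -373.9  645.2 -341.6]  z12 [ 708.2 -293.7]  z55 [ 674.2 -208.8  761.2 -238.2  723.6 -356.4  637.1 -325.6]
plate ((318.309326171875, 221.44943237304688), (39.73497009277344, 39.48545837402344), 86.42366790771484) [700.2  76.6 703.7 -22.4 603.5 -25.6 599.9  72.2] [651.8  25.2  15. ]
```

View pics/cap.png

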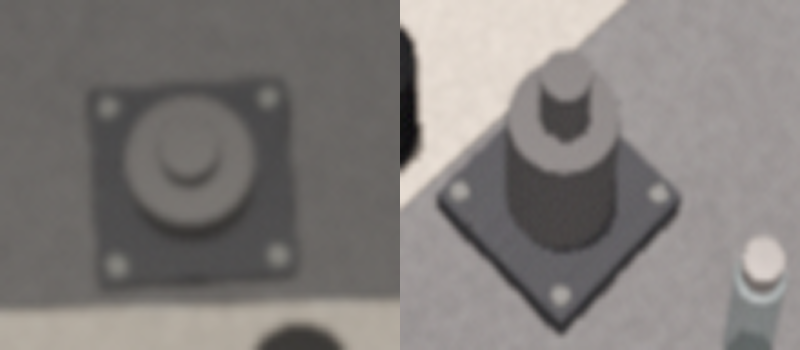

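The crops show the knob at about (317.8,215.4) in the top view and (355.7,222.8) in the scene view. The plate's four bolts are centred near (318.4,221.1) in the top view.

```bash
cat >> h.py <<'E'
def sleeves(c,z=69.,lo=42,area=(120,1500),box=None):
    """stems: small bright blobs (local tophat) lying inside filled black blobs"""
    g=cv2.cvtColor(c["pixels"],cv2.COLOR_BGR2GRAY)
    m=(g<80).astype(np.uint8)
    if box is not None:
        k=np.zeros_like(m); k[box[1]:box[3],box[0]:box[2]]=1; m&=k
    out=[]
    for q in cv2.findContours(m,cv2.RETR_EXTERNAL,cv2.CHAIN_APPROX_NONE)[0]:
        if not area[0]<cv2.contourArea(q)<area[1]: continue
        fill=np.zeros_like(g); cv2.drawContours(fill,[cv2.convexHull(q)],-1,1,-1)
        inner=cv2.erode(fill,np.ones((9,9)))
        pk=cv2.minMaxLoc(g,inner)[1]; med=np.median(g[inner>0])
        if pk<med+25: continue
        w=np.where(inner>0,np.clip(g-(med+pk)/2,0,None),0)
        M=cv2.moments(w); out.append((M["m10"]/M["m00"],M["m01"]/M["m00"]))
    out=np.array(out).reshape(-1,2)
    return out, onz(c,out,z) if len(out) else out
def look(box=(262,238,412,330),sbox=(200,145,380,295)):
    np.set_printoptions(precision=1,suppress=True)
    T=optics.read_camera("top");S=optics.read_camera("scene")
    ut,pt=sleeves(T,box=box);us,ps=sleeves(S,box=sbox)
    print("top px,xy\n",np.c_[ut,pt[:,:2]] if len(ut) else None)
    print("scene\n",np.c_[us,ps[:,:2]] if len(us) else None)
    for i,p in enumerate(pt):
        if len(ps):
            j=np.argmin(np.linalg.norm(ps[:,:2]-p[:2],axis=1)); 
            if np.linalg.norm(ps[j]-p)<15: X,e=tri(T,ut[i],S,us[j]); print("tri",X,"gap",round(e,1))
    return T,S
E
python3 - <<'E'
from h import *
T,S=look()
P=onz(T,[[317.8,215.4]],113);Q=onz(S,[[355.7,222.8]],113)
print("knob",P,Q,tri(T,(317.8,215.4),S,(355.7,222.8)), "bolts",onz(T,[[318.45,221.15]],15))
E
```

```text
top px,xy
 [[ 289.6  305.1  447.7   95.8]
 [ 335.4  302.9  450.3  -10.7]
 [ 391.   299.7  454.3 -140.4]
 [ 389.5  263.8  537.9 -140.1]
 [ 339.6  259.2  551.7  -23.6]]
scene
 [[ 353.5  242.5  665.9   10.4]
 [ 242.   238.2  509.8 -145.7]
 [ 302.3  217.3  552.   -24.1]
 [ 275.   184.7  449.9  -11.2]
 [ 312.2  158.   447.7   95.6]]
tri [447.7  95.8  68.8] gap 0.1
tri [450.1 -10.9  69. ] gap 0.6
tri [551.7 -23.7  68.4] gap 0.2
knob [[649.6  24.4 113. ]] [[655.6  23.9 113. ]] (array([651.7,  25.8, 106.7]), np.float64(3.182270903412462)) bolts [[652.3  24.8  15. ]]
```

{"fn": "step_arm", "kwargs": {
  "moves": [
    {"tx": 319, "ty": -243, "tz": 0, "roll": 0.251},
    {"tx": 319, "ty": -243, "tz": 0, "roll": 0.251},
    {"tx": 319, "ty": -243, "tz": 0, "roll": 0.251},
    {"tx": 319, "ty": -243, "tz": 0, "roll": 0.251},
    {"tx": 319, "ty": -243, "tz": 0, "roll": 0.251},
    {"tx": 319, "ty": -243, "tz": 0, "roll": 0.251},
    {"tx": 319, "ty": -243, "tz": 0, "roll": 0.251},
    {"tx": 319, "ty": -243, "tz": 0, "roll": 0.251},
    {"tx": 319, "ty": -243, "tz": 0, "roll": 0.251},
    {"tx": 319, "ty": -243, "tz": 0, "roll": 0.251},
    {"tx": 319, "ty": -243, "tz": 0, "roll": 0.251},
    {"tx": 319, "ty": -243, "tz": 0, "roll": 0.251}
  ]
}}

```text
t: 1.3
eef_pos: [404.5, -290.0, 214.7]
tcp_rot: [3.141, -0.0, 0.003]
ft_force: [0.1, -0.3, -0.7]
opening: 0.999
grip_force: 0.0
```

{"fn": "step_arm", "kwargs": {
  "moves": [
    {"tx": 247.5, "ty": -315, "tz": 0},
    {"tx": 247.5, "ty": -315, "tz": 0},
    {"tx": 247.5, "ty": -315, "tz": 0},
    {"tx": 247.5, "ty": -315, "tz": 0},
    {"tx": 247.5, "ty": -315, "tz": 0},
    {"tx": 247.5, "ty": -315, "tz": 0},
    {"tx": 247.5, "ty": -315, "tz": 0},
    {"tx": 247.5, "ty": -315, "tz": 0},
    {"tx": 247.5, "ty": -315, "tz": 0},
    {"tx": 247.5, "ty": -315, "tz": 0},
    {"tx": 247.5, "ty": -315, "tz": 0},
    {"tx": 247.5, "ty": -315, "tz": 0}
  ],
  "grip": 60
}}

```text
validation failed for argument at $.mo...
```

```bash
python3 - <<'E'
from h import *
np.set_printoptions(precision=2,suppress=True)
s=env.state();print(s["eef_pos"],s["tcp_rot"],s["joints"])
W=optics.read_camera("wrist");cv2.imwrite("pics/w1.png",W["pixels"]);print(W["mtx"],W["dist"],W["view"]); print(pix(W,[[652,25,113],[652,25,15]]))
E
```

```text
[ 404.49 -289.96  214.74] [ 3.14 -0.    0.  ] [-0.75  0.31  1.86 -0.    0.97  0.81]
[[372.79   0.   310.  ]
 [  0.   372.79 246.65]
 [  0.     0.     1.  ]] [-0.08  0.    0.    0.    0.  ] [[   0.     -1.      0.   -290.34]
 [  -0.95   -0.      0.3   353.33]
 [  -0.3    -0.     -0.95  512.2 ]
 [   0.      0.      0.      1.  ]]
[[-94.52 -57.13]
 [-19.86 -31.52]]
```

View pics/w1.png

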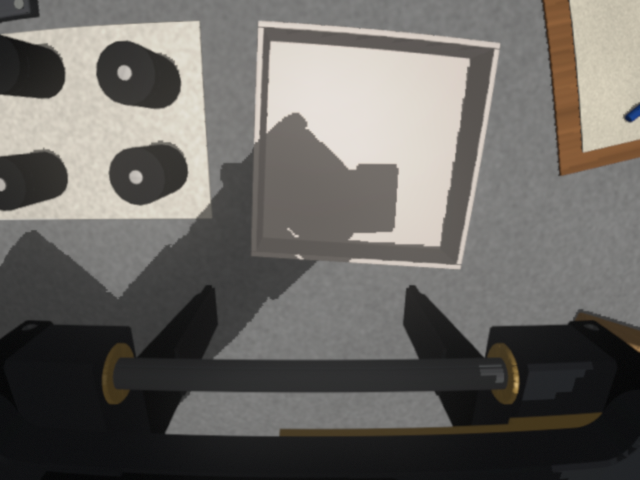

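The wrist view shows the bin, from (258,25) to (495,262), and two sleeve stems at (124,73) and (136,177). The move was refused, probably because the rows left out "roll".

{"fn": "step_arm", "kwargs": {
  "moves": [
    {"tx": 248, "ty": -315, "tz": 0, "roll": 0},
    {"tx": 248, "ty": -315, "tz": 0, "roll": 0},
    {"tx": 248, "ty": -315, "tz": 0, "roll": 0},
    {"tx": 248, "ty": -315, "tz": 0, "roll": 0},
    {"tx": 248, "ty": -315, "tz": 0, "roll": 0},
    {"tx": 248, "ty": -315, "tz": 0, "roll": 0},
    {"tx": 248, "ty": -315, "tz": 0, "roll": 0},
    {"tx": 248, "ty": -315, "tz": 0, "roll": 0},
    {"tx": 248, "ty": -315, "tz": 0, "roll": 0},
    {"tx": 248, "ty": -315, "tz": 0, "roll": 0},
    {"tx": 248, "ty": -315, "tz": 0, "roll": 0},
    {"tx": 248, "ty": -315, "tz": 0, "roll": 0}
  ],
  "grip": 60
}}

```text
t: 2.35
eef_pos: [652.2, 23.5, 213.8]
tcp_rot: [3.141, 0.001, 0.0]
ft_force: [0.6, -0.6, -0.3]
opening: 0.631
grip_force: 0.0
```

{"fn": "step_arm", "kwargs": {
  "moves": [
    {"tx": 0, "ty": 0, "tz": 40, "roll": 0},
    {"tx": 0, "ty": 0, "tz": 80, "roll": 0},
    {"tx": 0, "ty": 0, "tz": 110, "roll": 0},
    {"tx": 0, "ty": 0, "tz": 124, "roll": 0},
    {"tx": 0, "ty": 0, "tz": 128, "roll": 0},
    {"tx": 0, "ty": 0, "tz": 128, "roll": 0},
    {"tx": 0, "ty": 0, "tz": 128, "roll": 0}
  ]
}}

```text
t: 2.93
eef_pos: [652.3, 22.8, 87.8]
tcp_rot: [3.141, -0.001, -0.002]
ft_force: [0.8, -0.4, 0.8]
opening: 0.632
grip_force: 0.0
```

{"fn": "step_arm", "kwargs": {
  "moves": [
    {"tx": 0, "ty": 0, "tz": 0, "roll": 0},
    {"tx": 0, "ty": 0, "tz": 0, "roll": 0},
    {"tx": 0, "ty": 0, "tz": 0, "roll": 0},
    {"tx": 0, "ty": 0, "tz": 0, "roll": 0},
    {"tx": 0, "ty": 0, "tz": 0, "roll": 0},
    {"tx": 0, "ty": 0, "tz": 0, "roll": 0},
    {"tx": 0, "ty": 0, "tz": 0, "roll": 0},
    {"tx": 0, "ty": 0, "tz": 0, "roll": 0}
  ],
  "grip": 20
}}

```text
t: 3.6
eef_pos: [652.0, 24.1, 86.7]
tcp_rot: [3.142, -0.0, -0.0]
ft_force: [-0.3, 1.1, 1.1]
opening: 0.279
grip_force: 29.9
```

{"fn": "step_arm", "kwargs": {
  "moves": [
    {"tx": 0, "ty": 0, "tz": -15, "roll": 0},
    {"tx": 0, "ty": 0, "tz": -50, "roll": 0},
    {"tx": 0, "ty": 0, "tz": -90, "roll": 0},
    {"tx": 0, "ty": 0, "tz": -90, "roll": 0},
    {"tx": 5, "ty": 20, "tz": -90, "roll": 0},
    {"tx": 10, "ty": 50, "tz": -90, "roll": 0},
    {"tx": 13, "ty": 85, "tz": -90, "roll": 0},
    {"tx": 13, "ty": 115, "tz": -90, "roll": 0},
    {"tx": 13, "ty": 132, "tz": -90, "roll": 0},
    {"tx": 13, "ty": 140, "tz": -90, "roll": 0},
    {"tx": 13, "ty": 140, "tz": -90, "roll": 0}
  ]
}}

```text
t: 4.52
eef_pos: [664.7, -117.1, 176.3]
tcp_rot: [-3.142, 0.0, -0.002]
ft_force: [0.4, -0.0, -1.8]
opening: 0.279
grip_force: 29.9
```

{"fn": "step_arm", "kwargs": {
  "moves": [
    {"tx": 0, "ty": 0, "tz": 30, "roll": 0},
    {"tx": 0, "ty": 0, "tz": 60, "roll": 0},
    {"tx": 0, "ty": 0, "tz": 85, "roll": 0},
    {"tx": 0, "ty": 0, "tz": 96, "roll": 0},
    {"tx": 0, "ty": 0, "tz": 101, "roll": 0},
    {"tx": 0, "ty": 0, "tz": 104, "roll": 0},
    {"tx": 0, "ty": 0, "tz": 104, "roll": 0},
    {"tx": 0, "ty": 0, "tz": 104, "roll": 0}
  ]
}}

```text
t: 5.18
eef_pos: [665.6, -115.8, 74.0]
tcp_rot: [3.141, -0.002, 0.0]
ft_force: [0.4, 1.4, -0.1]
opening: 0.278
grip_force: 29.9
```

{"fn": "step_arm", "kwargs": {
  "moves": [
    {"tx": 0, "ty": 0, "tz": 1, "roll": 0},
    {"tx": 0, "ty": 0, "tz": 1, "roll": 0}
  ]
}}

```text
t: 5.35
eef_pos: [665.2, -116.0, 72.5]
tcp_rot: [3.141, -0.001, -0.0]
ft_force: [0.7, -0.2, -0.9]
opening: 0.276
grip_force: 29.9
```

{"fn": "step_arm", "kwargs": {
  "moves": [
    {"tx": 0, "ty": 0, "tz": 0, "roll": 0},
    {"tx": 0, "ty": 0, "tz": 0, "roll": 0},
    {"tx": 0, "ty": 0, "tz": 0, "roll": 0},
    {"tx": 0, "ty": 0, "tz": 0, "roll": 0},
    {"tx": 0, "ty": 0, "tz": -15, "roll": 0},
    {"tx": 0, "ty": 0, "tz": -50, "roll": 0},
    {"tx": 0, "ty": 0, "tz": -90, "roll": 0},
    {"tx": 0, "ty": 0, "tz": -130, "roll": 0},
    {"tx": -30, "ty": 10, "tz": -143, "roll": 0},
    {"tx": -65, "ty": 20, "tz": -143, "roll": 0},
    {"tx": -90, "ty": 25, "tz": -143, "roll": 0},
    {"tx": -90, "ty": 25, "tz": -143, "roll": 0}
  ],
  "grip": 62
}}

```text
t: 6.35
eef_pos: [571.3, -141.5, 215.5]
tcp_rot: [3.141, 0.001, -0.001]
ft_force: [0.0, -0.2, -0.3]
opening: 0.653
grip_force: 0.0
```

```bash
python3 - <<'E'
from h import *
T,S=look()
W=optics.read_camera("wrist")
a=T["pixels"][185:255,280:360];d=S["pixels"][205:285,310:420]
v=np.hstack([cv2.resize(a,(400,350),interpolation=cv2.INTER_CUBIC),cv2.resize(d,(400,350),interpolation=cv2.INTER_CUBIC)])
b=np.hstack([cv2.resize(W["pixels"],(320,240)),cv2.resize(T["pixels"],(320,240))]);b=np.hstack([b,np.zeros((240,160,3),np.uint8)])
cv2.imwrite("pics/pin.png",np.vstack([v,b]));print(env.state()["eef_pos"], pix(T,[[652,25,67],[652,25,15]]),pix(S,[[652,25,67],[652,25,15]]))
E
```

```text
return _methods._mean(a, axis=axis, dtype=dtype,
  ret = ret.dtype.type(ret / rcount)
Traceback (most recent call last):
  File "h.py", line 52, in look
    ut,pt=sleeves(T,box=box);us,ps=sleeves(S,box=sbox)
          ~~~~~~~^^^^^^^^^^^
  File "h.py", line 46, in sleeves
    M=cv2.moments(w); out.append((M["m10"]/M["m00"],M["m01"]/M["m00"]))
                                  ~~~~~~~~^~~~~~~~~
ZeroDivisionError: float division by zero
```

```bash
sed -i 's/        if pk<med+25: continue/        if not inner.any() or pk<med+25: continue/; s/pk=cv2.minMaxLoc(g,inner)\[1\]; med=np.median(g\[inner>0\])/pk=cv2.minMaxLoc(g,inner)[1]; med=np.median(g[inner>0]) if inner.any() else 0/' h.py; python3 - <<'E'
from h import *
T,S=look()
W=optics.read_camera("wrist")
a=T["pixels"][185:255,280:360];d=S["pixels"][205:285,310:420]
v=np.hstack([cv2.resize(a,(400,350),interpolation=cv2.INTER_CUBIC),cv2.resize(d,(400,350),interpolation=cv2.INTER_CUBIC)])
b=np.hstack([cv2.resize(W["pixels"],(320,240)),cv2.resize(T["pixels"],(320,240))]);b=np.hstack([b,np.zeros((240,160,3),np.uint8)])
cv2.imwrite("pics/pin.png",np.vstack([v,b]));print(env.state()["eef_pos"], pix(T,[[652,25,67],[652,25,15]]),pix(S,[[652,25,67],[652,25,15]]))
E
```

```text
top px,xy
 [[289.6 305.1 447.7  95.8]
 [334.6 302.8 450.6  -9. ]
 [339.7 259.2 551.7 -23.7]]
scene
 [[302.3 217.3 551.9 -24.1]]
tri [551.7 -23.8  68.4] gap 0.1
[ 575.7 -140.8  214.5] [[317.9 217.8]
 [318.4 221.3]] [[353.9 234.6]
 [352.9 248.6]]
```

View pics/pin.png

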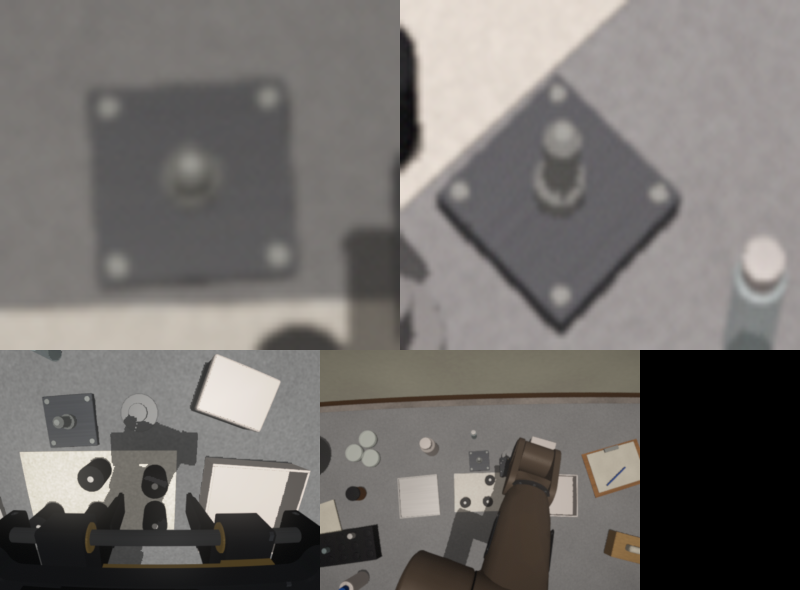

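The pin is bare, with its tip at about (318,217.5) in the top view and (354.5,235) in the scene view. That puts its axis near (653,25.5), and the cap stands aside at about (665,-115).

{"fn": "step_arm", "kwargs": {
  "moves": [
    {"tx": -37.6, "ty": 0, "tz": 0, "roll": 0},
    {"tx": -37.6, "ty": 0, "tz": 30, "roll": 0},
    {"tx": -37.6, "ty": 0, "tz": 70, "roll": 0},
    {"tx": -37.6, "ty": 0, "tz": 110, "roll": 0},
    {"tx": -37.6, "ty": 0, "tz": 145, "roll": 0},
    {"tx": -37.6, "ty": 0, "tz": 165, "roll": 0},
    {"tx": -37.6, "ty": 0, "tz": 176, "roll": 0},
    {"tx": -37.6, "ty": 0, "tz": 176, "roll": 0},
    {"tx": -37.6, "ty": 0, "tz": 176, "roll": 0}
  ]
}}

```text
t: 7.35
eef_pos: [537.9, -140.9, 38.8]
tcp_rot: [3.142, 0.0, 0.0]
ft_force: [-1.2, 1.1, -0.4]
opening: 0.654
grip_force: 0.0
```

{"fn": "step_arm", "kwargs": {
  "moves": [
    {"tx": 0, "ty": 0, "tz": 0, "roll": 0},
    {"tx": 0, "ty": 0, "tz": 0, "roll": 0},
    {"tx": 0, "ty": 0, "tz": 0, "roll": 0},
    {"tx": 0, "ty": 0, "tz": 0, "roll": 0},
    {"tx": 0, "ty": 0, "tz": 0, "roll": 0}
  ],
  "grip": 40
}}

```text
t: 7.77
eef_pos: [538.1, -141.2, 40.0]
tcp_rot: [3.141, -0.002, -0.0]
ft_force: [0.0, 0.7, 8.1]
opening: 0.536
grip_force: 30.0
```

{"fn": "step_arm", "kwargs": {
  "moves": [
    {"tx": 0, "ty": 0, "tz": -15, "roll": 0},
    {"tx": 0, "ty": 0, "tz": -50, "roll": 0},
    {"tx": 0, "ty": 0, "tz": -90, "roll": 0},
    {"tx": 0, "ty": 0, "tz": -111, "roll": 0},
    {"tx": 15, "ty": -25, "tz": -111, "roll": 0},
    {"tx": 40, "ty": -55, "tz": -111, "roll": 0},
    {"tx": 62, "ty": -88, "tz": -111, "roll": 0},
    {"tx": 84, "ty": -121, "tz": -111, "roll": 0},
    {"tx": 103, "ty": -150, "tz": -111, "roll": 0},
    {"tx": 115, "ty": -165.5, "tz": -111, "roll": 0},
    {"tx": 115, "ty": -165.5, "tz": -111, "roll": 0},
    {"tx": 115, "ty": -165.5, "tz": -111, "roll": 0}
  ]
}}

```text
t: 8.77
eef_pos: [652.2, 25.3, 149.7]
tcp_rot: [3.141, 0.0, 0.002]
ft_force: [0.4, -0.3, -0.9]
opening: 0.53
grip_force: 30.0
```

```bash
python3 - <<'E'
from h import *
np.set_printoptions(precision=2,suppress=True)
S=optics.read_camera("scene");W=optics.read_camera("wrist")
F=np.mean([env.state()["ft_force"] for _ in range(5)],0);print(env.state()["eef_pos"],F)
d=S["pixels"][120:285,270:490]
cv2.imwrite("pics/over.png",np.hstack([cv2.resize(d,(440,330),interpolation=cv2.INTER_CUBIC),cv2.resize(W["pixels"],(360,330))]))
E
```

```text
[651.71  23.86 149.78] [ 0.56 -0.08 -1.05]
```

View pics/over.png

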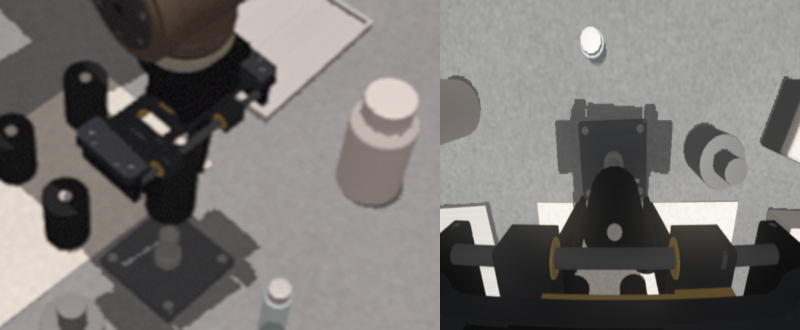

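{"fn": "step_arm", "kwargs": {
  "moves": [
    {"tx": 0, "ty": 0, "tz": 20, "roll": 0},
    {"tx": 0, "ty": 0, "tz": 38, "roll": 0},
    {"tx": 0, "ty": 0, "tz": 48, "roll": 0},
    {"tx": 0, "ty": 0, "tz": 51, "roll": 0},
    {"tx": 0, "ty": 0, "tz": 54, "roll": 0},
    {"tx": 0, "ty": 0, "tz": 57, "roll": 0},
    {"tx": 0, "ty": 0, "tz": 57, "roll": 0},
    {"tx": 0, "ty": 0, "tz": 57, "roll": 0}
  ]
}}

```text
t: 9.53
eef_pos: [652.5, 24.4, 93.2]
tcp_rot: [3.141, -0.001, -0.0]
ft_force: [0.5, 0.5, -0.9]
opening: 0.533
grip_force: 30.0
```

{"fn": "step_arm", "kwargs": {
  "moves": [
    {"tx": 0, "ty": 0, "tz": 3, "roll": 0},
    {"tx": 0, "ty": 0, "tz": 6, "roll": 0},
    {"tx": 0, "ty": 0, "tz": 6, "roll": 0}
  ]
}}

```text
t: 9.78
eef_pos: [652.1, 24.6, 86.2]
tcp_rot: [3.142, 0.001, -0.0]
ft_force: [-0.5, -0.5, -0.7]
opening: 0.531
grip_force: 30.0
```

{"fn": "step_arm", "kwargs": {
  "moves": [
    {"tx": 0, "ty": 0, "tz": 4, "roll": 0},
    {"tx": 0, "ty": 0, "tz": 8, "roll": 0},
    {"tx": 0, "ty": 0, "tz": 12, "roll": 0},
    {"tx": 0, "ty": 0, "tz": 16, "roll": 0},
    {"tx": 0, "ty": 0, "tz": 16, "roll": 0},
    {"tx": 0, "ty": 0, "tz": 16, "roll": 0}
  ]
}}

```text
t: 10.28
eef_pos: [652.2, 24.5, 70.2]
tcp_rot: [3.142, 0.001, -0.0]
ft_force: [0.1, 0.2, -0.1]
opening: 0.533
grip_force: 30.0
```

{"fn": "step_arm", "kwargs": {
  "moves": [
    {"tx": 0, "ty": 0, "tz": 1, "roll": 0},
    {"tx": 0, "ty": 0, "tz": 2, "roll": 0},
    {"tx": 0, "ty": 0, "tz": 3, "roll": 0},
    {"tx": 0, "ty": 0, "tz": 3, "roll": 0}
  ]
}}

```text
t: 10.62
eef_pos: [652.4, 24.5, 67.6]
tcp_rot: [3.141, -0.0, -0.0]
ft_force: [0.3, 0.5, -0.2]
opening: 0.53
grip_force: 30.0
```

{"fn": "step_arm", "kwargs": {
  "moves": [
    {"tx": 0, "ty": 0, "tz": 1, "roll": 0},
    {"tx": 0, "ty": 0, "tz": 2, "roll": 0},
    {"tx": 0, "ty": 0, "tz": 2, "roll": 0}
  ]
}}

```text
t: 10.87
eef_pos: [652.3, 24.5, 65.5]
tcp_rot: [3.141, -0.0, -0.0]
ft_force: [-0.6, -0.1, -1.0]
opening: 0.533
grip_force: 30.0
```

{"fn": "step_arm", "kwargs": {
  "moves": [
    {"tx": 0, "ty": 0, "tz": 1, "roll": 0},
    {"tx": 0, "ty": 0, "tz": 1, "roll": 0},
    {"tx": 0, "ty": 0, "tz": 1, "roll": 0}
  ]
}}

```text
t: 11.12
eef_pos: [652.3, 24.5, 64.5]
tcp_rot: [3.142, 0.0, -0.0]
ft_force: [0.2, -0.3, -1.3]
opening: 0.532
grip_force: 30.0
```

{"fn": "step_arm", "kwargs": {
  "moves": [
    {"tx": 0, "ty": 0, "tz": 1, "roll": 0},
    {"tx": 0, "ty": 0, "tz": 2, "roll": 0},
    {"tx": 0, "ty": 0, "tz": 2, "roll": 0}
  ]
}}

```text
t: 11.37
eef_pos: [652.3, 24.6, 62.5]
tcp_rot: [3.142, -0.0, -0.0]
ft_force: [0.4, 1.1, -0.9]
opening: 0.531
grip_force: 30.0
```

{"fn": "step_arm", "kwargs": {
  "moves": [
    {"tx": 0, "ty": 0, "tz": 1, "roll": 0},
    {"tx": 0, "ty": 0, "tz": 2, "roll": 0},
    {"tx": 0, "ty": 0, "tz": 2, "roll": 0}
  ]
}}

```text
t: 11.62
eef_pos: [652.3, 24.6, 60.4]
tcp_rot: [3.142, -0.0, -0.0]
ft_force: [-0.1, 1.0, -1.8]
opening: 0.537
grip_force: 30.0
```

{"fn": "step_arm", "kwargs": {
  "moves": [
    {"tx": 0, "ty": 0, "tz": 2, "roll": 0},
    {"tx": 0, "ty": 0, "tz": 4, "roll": 0},
    {"tx": 0, "ty": 0, "tz": 6, "roll": 0},
    {"tx": 0, "ty": 0, "tz": 8, "roll": 0},
    {"tx": 0, "ty": 0, "tz": 8, "roll": 0}
  ]
}}

```text
t: 12.03
eef_pos: [652.3, 24.6, 52.2]
tcp_rot: [-3.142, 0.0, -0.0]
ft_force: [1.5, 1.5, -1.3]
opening: 0.533
grip_force: 30.0
```

{"fn": "step_arm", "kwargs": {
  "moves": [
    {"tx": 0, "ty": 0, "tz": 1, "roll": 0},
    {"tx": 0, "ty": 0, "tz": 1.5, "roll": 0},
    {"tx": 0, "ty": 0, "tz": 1.5, "roll": 0}
  ]
}}

```text
t: 12.28
eef_pos: [652.4, 24.6, 52.0]
tcp_rot: [3.142, -0.001, -0.0]
ft_force: [-2.0, 1.9, 9.9]
opening: 0.529
grip_force: 30.0
```

{"fn": "step_arm", "kwargs": {
  "moves": [
    {"tx": 0, "ty": 0, "tz": 0.5, "roll": 0},
    {"tx": 0, "ty": 0, "tz": 0.5, "roll": 0}
  ]
}}

```text
t: 12.45
eef_pos: [652.5, 24.6, 52.0]
tcp_rot: [3.141, -0.001, -0.0]
ft_force: [-3.3, 2.7, 13.2]
opening: 0.533
grip_force: 30.0
```

{"fn": "step_arm", "kwargs": {
  "moves": [
    {"tx": 0, "ty": 0, "tz": -10, "roll": 0},
    {"tx": 0, "ty": 0, "tz": -30, "roll": 0},
    {"tx": 0, "ty": 0, "tz": -60, "roll": 0},
    {"tx": 0, "ty": 0, "tz": -95, "roll": 0},
    {"tx": 0, "ty": 0, "tz": -95, "roll": 0},
    {"tx": -7, "ty": -20, "tz": -95, "roll": 0},
    {"tx": -20, "ty": -56, "tz": -95, "roll": 0},
    {"tx": -33, "ty": -94, "tz": -95, "roll": 0},
    {"tx": -46, "ty": -132, "tz": -95, "roll": 0},
    {"tx": -60, "ty": -170, "tz": -95, "roll": 0},
    {"tx": -73, "ty": -208, "tz": -95, "roll": 0},
    {"tx": -86, "ty": -246, "tz": -95, "roll": 0}
  ]
}}

```text
t: 13.45
eef_pos: [565.3, 272.0, 145.6]
tcp_rot: [3.141, 0.0, -0.0]
ft_force: [0.8, 0.8, -0.8]
opening: 0.532
grip_force: 30.0
```

{"fn": "step_arm", "kwargs": {
  "moves": [
    {"tx": -14, "ty": -38, "tz": 0, "roll": 0},
    {"tx": -26, "ty": -74, "tz": 0, "roll": 0},
    {"tx": -36, "ty": -98, "tz": 0, "roll": 0},
    {"tx": -39, "ty": -106.5, "tz": 0, "roll": 0},
    {"tx": -39, "ty": -106.5, "tz": 20, "roll": 0},
    {"tx": -39, "ty": -106.5, "tz": 55, "roll": 0},
    {"tx": -39, "ty": -106.5, "tz": 80, "roll": 0},
    {"tx": -39, "ty": -106.5, "tz": 96, "roll": 0},
    {"tx": -39, "ty": -106.5, "tz": 102, "roll": 0},
    {"tx": -39, "ty": -106.5, "tz": 104, "roll": 0},
    {"tx": -39, "ty": -106.5, "tz": 104, "roll": 0},
    {"tx": -39, "ty": -106.5, "tz": 104, "roll": 0}
  ]
}}

```text
t: 14.45
eef_pos: [527.9, 376.8, 42.3]
tcp_rot: [-3.141, -0.001, -0.001]
ft_force: [-0.7, 0.2, -1.0]
opening: 0.534
grip_force: 30.0
```

{"fn": "step_arm", "kwargs": {
  "moves": [
    {"tx": 0, "ty": 0, "tz": 1, "roll": 0},
    {"tx": 0, "ty": 0, "tz": 1, "roll": 0}
  ]
}}

```text
t: 14.62
eef_pos: [527.7, 377.0, 41.1]
tcp_rot: [-3.141, -0.001, -0.0]
ft_force: [-0.2, -0.8, -1.5]
opening: 0.536
grip_force: 30.0
```

{"fn": "step_arm", "kwargs": {
  "moves": [
    {"tx": 0, "ty": 0, "tz": 0, "roll": 0},
    {"tx": 0, "ty": 0, "tz": 0, "roll": 0},
    {"tx": 0, "ty": 0, "tz": 0, "roll": 0},
    {"tx": 0, "ty": 0, "tz": -10, "roll": 0},
    {"tx": 0, "ty": 0, "tz": -40, "roll": 0},
    {"tx": 0, "ty": 0, "tz": -75, "roll": 0},
    {"tx": 0, "ty": 0, "tz": -108, "roll": 0},
    {"tx": 0, "ty": 0, "tz": -108, "roll": 0},
    {"tx": -10, "ty": 40, "tz": -108, "roll": 0},
    {"tx": -20, "ty": 75, "tz": -108, "roll": 0},
    {"tx": -30, "ty": 100, "tz": -108, "roll": 0},
    {"tx": -30, "ty": 100, "tz": -108, "roll": 0}
  ],
  "grip": 62
}}

```text
t: 15.62
eef_pos: [495.7, 273.6, 149.4]
tcp_rot: [3.141, 0.001, -0.002]
ft_force: [1.3, 0.2, 0.3]
opening: 0.654
grip_force: 0.0
```

```bash
cat >> h.py <<'E'
def contact(name,T,S,W=None):
    a=T["pixels"][150:350,140:540]; d=S["pixels"][60:380,70:490]
    v=np.hstack([cv2.resize(a,(400,200)),cv2.resize(d,(400,305))[:200]]) if 0 else None
    A=cv2.resize(a,(400,200));D=cv2.resize(d,(400,305));A=np.vstack([A,np.zeros((105,400,3),np.uint8)])
    cv2.imwrite(name,np.hstack([A,D]))
E
python3 - <<'E'
from h import *
print(env.state()["eef_pos"])
T,S=look(); contact("pics/p1.png",T,S)
print(pix(T,[[528,378,91]]),pix(S,[[528,378,91]]))
E
```

```text
[495.67871409 273.63137202 149.37720715]
top px,xy
 [[ 289.6  305.1  447.7   95.8]
 [ 335.3  302.9  450.2  -10.5]
 [ 391.   299.6  454.3 -140.4]
 [ 339.7  259.2  551.7  -23.7]]
scene
 [[ 226.8  220.   454.4 -141.3]
 [ 302.3  217.3  551.9  -24.1]
 [ 275.   184.7  449.9  -11.2]
 [ 312.2  158.   447.8   95.6]]
tri [447.7  95.8  68.8] gap 0.1
tri [450.  -10.8  68.8] gap 0.6
tri [ 454.1 -140.8   68.2] gap 0.7
tri [551.7 -23.8  68.5] gap 0.2
[[167.2 272.9]] [[428.9 107.6]]
```

View pics/p1.png

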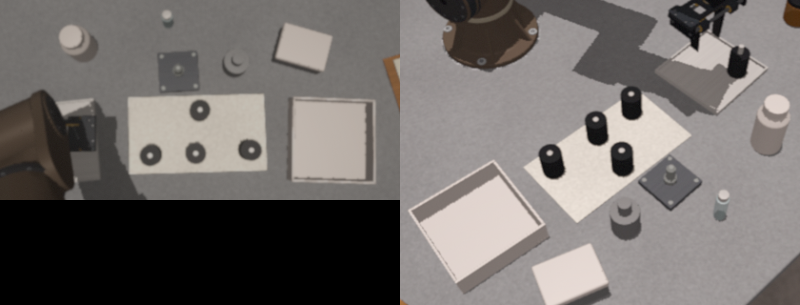

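The first sleeve stands on the tray with its stem raised, at about (739,50) in the right half. Four sleeves are left on the mat, unmoved.

{"fn": "step_arm", "kwargs": {
  "moves": [
    {"tx": -10, "ty": 38, "tz": 0, "roll": 0},
    {"tx": -21, "ty": 76, "tz": 0, "roll": 0},
    {"tx": -32, "ty": 115, "tz": 0, "roll": 0},
    {"tx": -42, "ty": 153, "tz": 0, "roll": 0},
    {"tx": -48, "ty": 175, "tz": 0, "roll": 0},
    {"tx": -50, "ty": 182, "tz": 0, "roll": 0},
    {"tx": -50, "ty": 182, "tz": 30, "roll": 0},
    {"tx": -50, "ty": 182, "tz": 65, "roll": 0},
    {"tx": -50, "ty": 182, "tz": 90, "roll": 0},
    {"tx": -50, "ty": 182, "tz": 104, "roll": 0},
    {"tx": -50, "ty": 182, "tz": 109, "roll": 0},
    {"tx": -50, "ty": 182, "tz": 109, "roll": 0}
  ]
}}

```text
t: 16.72
eef_pos: [447.7, 96.0, 38.7]
tcp_rot: [3.141, 0.002, 0.001]
ft_force: [0.4, -0.0, 0.4]
opening: 0.651
grip_force: 0.0
```

{"fn": "step_arm", "kwargs": {
  "moves": [
    {"tx": 0, "ty": 0, "tz": 0, "roll": 0},
    {"tx": 0, "ty": 0, "tz": 0, "roll": 0},
    {"tx": 0, "ty": 0, "tz": 0, "roll": 0},
    {"tx": 0, "ty": 0, "tz": 0, "roll": 0},
    {"tx": 0, "ty": 0, "tz": 0, "roll": 0}
  ],
  "grip": 40
}}

```text
t: 17.13
eef_pos: [448.1, 95.3, 40.5]
tcp_rot: [-3.141, -0.002, -0.0]
ft_force: [0.5, 2.5, 7.6]
opening: 0.53
grip_force: 30.0
```

{"fn": "step_arm", "kwargs": {
  "moves": [
    {"tx": 0, "ty": 0, "tz": -15, "roll": 0},
    {"tx": 0, "ty": 0, "tz": -50, "roll": 0},
    {"tx": 0, "ty": 0, "tz": -90, "roll": 0},
    {"tx": 0, "ty": 0, "tz": -110, "roll": 0},
    {"tx": 25, "ty": 8.5, "tz": -110, "roll": 0},
    {"tx": 62, "ty": 21, "tz": -110, "roll": 0},
    {"tx": 100, "ty": 34, "tz": -110, "roll": 0},
    {"tx": 138, "ty": 47, "tz": -110, "roll": 0},
    {"tx": 175, "ty": 60, "tz": -110, "roll": 0},
    {"tx": 197, "ty": 68, "tz": -110, "roll": 0},
    {"tx": 205, "ty": 70.5, "tz": -110, "roll": 0},
    {"tx": 205, "ty": 70.5, "tz": -110, "roll": 0}
  ]
}}

```text
t: 18.13
eef_pos: [653.0, 23.8, 149.1]
tcp_rot: [3.141, 0.0, -0.001]
ft_force: [0.3, 1.1, -1.9]
opening: 0.53
grip_force: 30.0
```

{"fn": "step_arm", "kwargs": {
  "moves": [
    {"tx": 0, "ty": 0, "tz": 0, "roll": 0},
    {"tx": 0, "ty": 0, "tz": 20, "roll": 0},
    {"tx": 0, "ty": 0, "tz": 38, "roll": 0},
    {"tx": 0, "ty": 0, "tz": 45, "roll": 0},
    {"tx": 0, "ty": 0, "tz": 49, "roll": 0},
    {"tx": 0, "ty": 0, "tz": 53, "roll": 0},
    {"tx": 0, "ty": 0, "tz": 57, "roll": 0},
    {"tx": 0, "ty": 0, "tz": 61, "roll": 0},
    {"tx": 0, "ty": 0, "tz": 61, "roll": 0}
  ]
}}

```text
t: 18.88
eef_pos: [652.1, 24.6, 88.3]
tcp_rot: [3.142, 0.0, -0.0]
ft_force: [-0.3, 0.4, -1.5]
opening: 0.53
grip_force: 30.0
```

```bash
python3 - <<'E'
from h import *
np.set_printoptions(precision=2,suppress=True)
s=env.state();print(s["eef_pos"],s["ft_force"],s["t"])
E
```

```text
[652.1   24.61  88.34] [-0.31  0.36 -1.5 ] 18.8833
```

{"fn": "step_arm", "kwargs": {
  "moves": [
    {"tx": 0, "ty": 0, "tz": 4, "roll": 0},
    {"tx": 0, "ty": 0, "tz": 8, "roll": 0},
    {"tx": 0, "ty": 0, "tz": 12, "roll": 0},
    {"tx": 0, "ty": 0, "tz": 16, "roll": 0},
    {"tx": 0, "ty": 0, "tz": 18, "roll": 0},
    {"tx": 0, "ty": 0, "tz": 19, "roll": 0},
    {"tx": 0, "ty": 0, "tz": 19, "roll": 0}
  ]
}}

```text
t: 19.47
eef_pos: [652.3, 24.5, 69.3]
tcp_rot: [3.142, 0.0, -0.0]
ft_force: [0.3, 1.1, -0.5]
opening: 0.527
grip_force: 30.0
```

{"fn": "step_arm", "kwargs": {
  "moves": [
    {"tx": 0, "ty": 0, "tz": 1, "roll": 0},
    {"tx": 0, "ty": 0, "tz": 2, "roll": 0},
    {"tx": 0, "ty": 0, "tz": 3, "roll": 0},
    {"tx": 0, "ty": 0, "tz": 3, "roll": 0}
  ]
}}

```text
t: 19.8
eef_pos: [652.3, 24.5, 66.5]
tcp_rot: [3.141, -0.0, -0.0]
ft_force: [-0.5, 0.4, -0.9]
opening: 0.527
grip_force: 30.0
```

{"fn": "step_arm", "kwargs": {
  "moves": [
    {"tx": 0, "ty": 0, "tz": 1, "roll": 0},
    {"tx": 0, "ty": 0, "tz": 1, "roll": 0}
  ]
}}

```text
t: 19.97
eef_pos: [652.3, 24.6, 65.5]
tcp_rot: [3.142, -0.0, -0.0]
ft_force: [-0.8, -0.4, -0.4]
opening: 0.531
grip_force: 30.0
```

{"fn": "step_arm", "kwargs": {
  "moves": [
    {"tx": 0, "ty": 0, "tz": 1, "roll": 0},
    {"tx": 0, "ty": 0, "tz": 2, "roll": 0},
    {"tx": 0, "ty": 0, "tz": 2, "roll": 0}
  ]
}}

```text
t: 20.22
eef_pos: [652.5, 24.6, 63.5]
tcp_rot: [-3.142, -0.0, -0.0]
ft_force: [0.5, 0.3, -0.6]
opening: 0.53
grip_force: 30.0
```

{"fn": "step_arm", "kwargs": {
  "moves": [
    {"tx": 0, "ty": 0, "tz": 1, "roll": 0},
    {"tx": 0, "ty": 0, "tz": 1, "roll": 0}
  ]
}}

```text
t: 20.38
eef_pos: [652.5, 24.7, 62.6]
tcp_rot: [-3.142, -0.0, -0.0]
ft_force: [1.5, 2.0, -0.1]
opening: 0.53
grip_force: 30.0
```

{"fn": "step_arm", "kwargs": {
  "moves": [
    {"tx": 0, "ty": 0, "tz": 2, "roll": 0},
    {"tx": 0, "ty": 0, "tz": 4, "roll": 0},
    {"tx": 0, "ty": 0, "tz": 6, "roll": 0},
    {"tx": 0, "ty": 0, "tz": 8, "roll": 0},
    {"tx": 0, "ty": 0, "tz": 9.5, "roll": 0},
    {"tx": 0, "ty": 0, "tz": 9.5, "roll": 0}
  ]
}}

```text
t: 20.88
eef_pos: [652.4, 24.7, 52.7]
tcp_rot: [-3.142, -0.0, -0.0]
ft_force: [3.6, 3.5, -3.0]
opening: 0.53
grip_force: 30.0
```

{"fn": "step_arm", "kwargs": {
  "moves": [
    {"tx": 0, "ty": 0, "tz": 1, "roll": 0},
    {"tx": 0, "ty": 0, "tz": 1.5, "roll": 0},
    {"tx": 0, "ty": 0, "tz": 1.5, "roll": 0}
  ]
}}

```text
t: 21.13
eef_pos: [652.8, 24.7, 52.6]
tcp_rot: [3.142, -0.001, -0.0]
ft_force: [2.0, 2.6, 8.7]
opening: 0.526
grip_force: 30.0
```

{"fn": "step_arm", "kwargs": {
  "moves": [
    {"tx": 0, "ty": 0, "tz": 0.5, "roll": 0},
    {"tx": 0, "ty": 0, "tz": 0.5, "roll": 0}
  ]
}}

```text
t: 21.3
eef_pos: [652.8, 24.7, 52.5]
tcp_rot: [3.142, -0.002, -0.0]
ft_force: [-0.4, 3.7, 12.7]
opening: 0.526
grip_force: 30.0
```

{"fn": "step_arm", "kwargs": {
  "moves": [
    {"tx": 0, "ty": 0, "tz": -10, "roll": 0},
    {"tx": 0, "ty": 0, "tz": -30, "roll": 0},
    {"tx": 0, "ty": 0, "tz": -60, "roll": 0},
    {"tx": 0, "ty": 0, "tz": -95, "roll": 0},
    {"tx": 0, "ty": 0, "tz": -95, "roll": 0},
    {"tx": -10, "ty": -21, "tz": -95, "roll": 0},
    {"tx": -27, "ty": -57, "tz": -95, "roll": 0},
    {"tx": -44, "ty": -93, "tz": -95, "roll": 0},
    {"tx": -61, "ty": -129, "tz": -95, "roll": 0},
    {"tx": -78, "ty": -165, "tz": -95, "roll": 0},
    {"tx": -95, "ty": -201, "tz": -95, "roll": 0},
    {"tx": -110, "ty": -232, "tz": -95, "roll": 0}
  ]
}}

```text
t: 22.3
eef_pos: [540.6, 258.0, 145.7]
tcp_rot: [3.141, 0.001, 0.0]
ft_force: [1.0, -0.2, -0.7]
opening: 0.526
grip_force: 30.0
```

{"fn": "step_arm", "kwargs": {
  "moves": [
    {"tx": -10, "ty": -22, "tz": 0, "roll": 0},
    {"tx": -15, "ty": -30.5, "tz": 0, "roll": 0},
    {"tx": -15, "ty": -30.5, "tz": 0, "roll": 0},
    {"tx": -15, "ty": -30.5, "tz": 20, "roll": 0},
    {"tx": -15, "ty": -30.5, "tz": 55, "roll": 0},
    {"tx": -15, "ty": -30.5, "tz": 80, "roll": 0},
    {"tx": -15, "ty": -30.5, "tz": 96, "roll": 0},
    {"tx": -15, "ty": -30.5, "tz": 102, "roll": 0},
    {"tx": -15, "ty": -30.5, "tz": 104, "roll": 0},
    {"tx": -15, "ty": -30.5, "tz": 105, "roll": 0},
    {"tx": -15, "ty": -30.5, "tz": 105, "roll": 0}
  ]
}}

```text
t: 23.22
eef_pos: [528.0, 285.9, 41.5]
tcp_rot: [3.141, -0.0, -0.001]
ft_force: [0.6, 0.7, -1.6]
opening: 0.526
grip_force: 30.0
```

{"fn": "step_arm", "kwargs": {
  "moves": [
    {"tx": 0, "ty": 0, "tz": 0, "roll": 0},
    {"tx": 0, "ty": 0, "tz": 0, "roll": 0},
    {"tx": 0, "ty": 0, "tz": 0, "roll": 0},
    {"tx": 0, "ty": 0, "tz": -10, "roll": 0},
    {"tx": 0, "ty": 0, "tz": -40, "roll": 0},
    {"tx": 0, "ty": 0, "tz": -75, "roll": 0},
    {"tx": 0, "ty": 0, "tz": -108, "roll": 0},
    {"tx": 0, "ty": 0, "tz": -108, "roll": 0},
    {"tx": 0, "ty": 0, "tz": -108, "roll": 0}
  ],
  "grip": 62
}}

```text
t: 23.97
eef_pos: [528.0, 287.4, 151.6]
tcp_rot: [-3.14, -0.004, -0.0]
ft_force: [-0.1, 0.1, -0.5]
opening: 0.651
grip_force: 0.0
```

```bash
python3 - <<'E'
from h import *
print(env.state()["eef_pos"])
T,S=look(); contact("pics/p2.png",T,S)
E
```

```text
[528.00194806 287.40289432 151.5954629 ]
top px,xy
 [[ 335.3  302.9  450.1  -10.6]
 [ 396.8  293.   469.4 -154.6]
 [ 339.7  259.2  551.7  -23.7]]
scene
 [[ 225.6  228.5  469.2 -155.5]
 [ 302.3  217.3  551.9  -24.1]
 [ 275.   184.7  449.9  -11.2]]
tri [449.9 -10.8  68.7] gap 0.6
tri [ 469.1 -155.    68.4] gap 0.9
tri [551.7 -23.8  68.5] gap 0.2
```

View pics/p2.png

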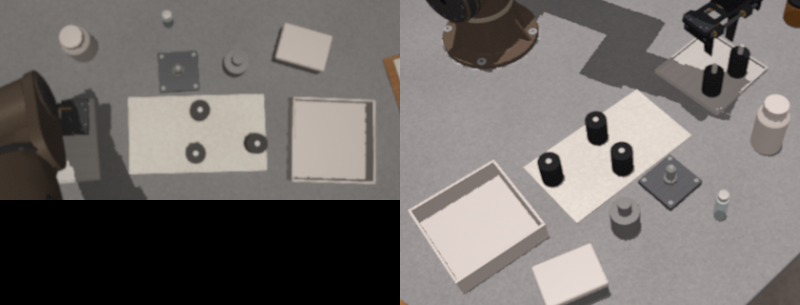

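Both tray sleeves stand with stems up. The near-right sleeve was knocked to about (469,-155) (it was at (454,-140)); the other two haven't moved.

{"fn": "step_arm", "kwargs": {
  "moves": [
    {"tx": -10, "ty": 38, "tz": 0, "roll": 0},
    {"tx": -20, "ty": 77, "tz": 0, "roll": 0},
    {"tx": -30, "ty": 116, "tz": 0, "roll": 0},
    {"tx": -40, "ty": 155, "tz": 0, "roll": 0},
    {"tx": -51, "ty": 194, "tz": 0, "roll": 0},
    {"tx": -61, "ty": 233, "tz": 0, "roll": 0},
    {"tx": -70, "ty": 268, "tz": 0, "roll": 0},
    {"tx": -76, "ty": 290, "tz": 0, "roll": 0},
    {"tx": -78, "ty": 298.8, "tz": 0, "roll": 0},
    {"tx": -78, "ty": 298.8, "tz": 10, "roll": 0},
    {"tx": -78, "ty": 298.8, "tz": 40, "roll": 0}
  ]
}}

```text
t: 24.98
eef_pos: [450.8, -12.3, 110.5]
tcp_rot: [3.141, -0.005, -0.002]
ft_force: [1.4, -0.6, -0.3]
opening: 0.651
grip_force: 0.0
```

{"fn": "step_arm", "kwargs": {
  "moves": [
    {"tx": 0, "ty": 0, "tz": 30, "roll": 0},
    {"tx": 0, "ty": 0, "tz": 55, "roll": 0},
    {"tx": 0, "ty": 0, "tz": 65, "roll": 0},
    {"tx": 0, "ty": 0, "tz": 69.5, "roll": 0},
    {"tx": 0, "ty": 0, "tz": 69.5, "roll": 0},
    {"tx": 0, "ty": 0, "tz": 69.5, "roll": 0}
  ]
}}

```text
t: 25.48
eef_pos: [449.4, -11.4, 39.6]
tcp_rot: [-3.142, 0.0, 0.0]
ft_force: [-0.1, 0.6, 0.0]
opening: 0.655
grip_force: 0.0
```

{"fn": "step_arm", "kwargs": {
  "moves": [
    {"tx": 0, "ty": 0, "tz": 0, "roll": 0},
    {"tx": 0, "ty": 0, "tz": 0, "roll": 0},
    {"tx": 0, "ty": 0, "tz": 0, "roll": 0},
    {"tx": 0, "ty": 0, "tz": 0, "roll": 0},
    {"tx": 0, "ty": 0, "tz": 0, "roll": 0}
  ],
  "grip": 40
}}

```text
t: 25.9
eef_pos: [449.7, -11.7, 40.3]
tcp_rot: [3.141, -0.002, -0.0]
ft_force: [0.0, 2.0, 7.6]
opening: 0.533
grip_force: 30.0
```

{"fn": "step_arm", "kwargs": {
  "moves": [
    {"tx": 0, "ty": 0, "tz": -15, "roll": 0},
    {"tx": 0, "ty": 0, "tz": -50, "roll": 0},
    {"tx": 0, "ty": 0, "tz": -90, "roll": 0},
    {"tx": 0, "ty": 0, "tz": -110, "roll": 0},
    {"tx": 25, "ty": -4, "tz": -110, "roll": 0},
    {"tx": 62, "ty": -11, "tz": -110, "roll": 0},
    {"tx": 100, "ty": -18, "tz": -110, "roll": 0},
    {"tx": 138, "ty": -25, "tz": -110, "roll": 0},
    {"tx": 175, "ty": -31, "tz": -110, "roll": 0},
    {"tx": 196, "ty": -35, "tz": -110, "roll": 0},
    {"tx": 203, "ty": -36.3, "tz": -110, "roll": 0},
    {"tx": 203, "ty": -36.3, "tz": -110, "roll": 0}
  ]
}}

```text
t: 26.9
eef_pos: [652.7, 24.8, 149.0]
tcp_rot: [3.142, 0.001, 0.0]
ft_force: [-0.5, -0.3, -0.5]
opening: 0.535
grip_force: 30.0
```

{"fn": "step_arm", "kwargs": {
  "moves": [
    {"tx": 0, "ty": 0, "tz": 0, "roll": 0},
    {"tx": 0, "ty": 0, "tz": 20, "roll": 0},
    {"tx": 0, "ty": 0, "tz": 38, "roll": 0},
    {"tx": 0, "ty": 0, "tz": 45, "roll": 0},
    {"tx": 0, "ty": 0, "tz": 49, "roll": 0},
    {"tx": 0, "ty": 0, "tz": 53, "roll": 0},
    {"tx": 0, "ty": 0, "tz": 57, "roll": 0},
    {"tx": 0, "ty": 0, "tz": 61, "roll": 0},
    {"tx": 0, "ty": 0, "tz": 61, "roll": 0}
  ]
}}

```text
t: 27.65
eef_pos: [652.1, 24.5, 88.3]
tcp_rot: [3.142, 0.0, -0.0]
ft_force: [-0.2, -0.2, -0.9]
opening: 0.53
grip_force: 30.0
```

```bash
python3 -c "
from h import *
s=env.state();print(s['eef_pos'],s['ft_force'])"
```

```text
[652.10095992  24.52429409  88.32780601] [-0.22259726 -0.17006499 -0.90564376]
```

{"fn": "step_arm", "kwargs": {
  "moves": [
    {"tx": 0, "ty": 0, "tz": 4, "roll": 0},
    {"tx": 0, "ty": 0, "tz": 8, "roll": 0},
    {"tx": 0, "ty": 0, "tz": 12, "roll": 0},
    {"tx": 0, "ty": 0, "tz": 16, "roll": 0},
    {"tx": 0, "ty": 0, "tz": 18, "roll": 0},
    {"tx": 0, "ty": 0, "tz": 19, "roll": 0},
    {"tx": 0, "ty": 0, "tz": 19, "roll": 0}
  ]
}}

```text
t: 28.23
eef_pos: [652.2, 24.6, 69.3]
tcp_rot: [3.141, 0.0, -0.0]
ft_force: [0.2, -0.5, -1.9]
opening: 0.534
grip_force: 30.0
```

{"fn": "step_arm", "kwargs": {
  "moves": [
    {"tx": 0, "ty": 0, "tz": 1, "roll": 0},
    {"tx": 0, "ty": 0, "tz": 2, "roll": 0},
    {"tx": 0, "ty": 0, "tz": 3, "roll": 0},
    {"tx": 0, "ty": 0, "tz": 3, "roll": 0}
  ]
}}

```text
t: 28.57
eef_pos: [652.6, 24.8, 67.1]
tcp_rot: [-3.141, -0.001, -0.0]
ft_force: [-0.5, 0.6, 3.1]
opening: 0.534
grip_force: 30.0
```

{"fn": "step_arm", "kwargs": {
  "moves": [
    {"tx": 0, "ty": 0, "tz": 1, "roll": 0},
    {"tx": 0, "ty": 0, "tz": 1, "roll": 0}
  ]
}}

```text
t: 28.73
eef_pos: [652.9, 24.9, 66.7]
tcp_rot: [-3.141, -0.002, -0.0]
ft_force: [-0.7, 1.8, 8.7]
opening: 0.533
grip_force: 30.0
```

{"fn": "step_arm", "kwargs": {
  "moves": [
    {"tx": 0, "ty": 0, "tz": 0.5, "roll": 0},
    {"tx": 0, "ty": 0, "tz": 0.5, "roll": 0}
  ]
}}

```text
t: 28.9
eef_pos: [653.1, 24.9, 66.6]
tcp_rot: [-3.141, -0.002, -0.0]
ft_force: [-0.9, 2.3, 12.1]
opening: 0.531
grip_force: 30.0
```

{"fn": "step_arm", "kwargs": {
  "moves": [
    {"tx": 0, "ty": 0, "tz": -10, "roll": 0},
    {"tx": 0, "ty": 0, "tz": -30, "roll": 0},
    {"tx": 0, "ty": 0, "tz": -60, "roll": 0},
    {"tx": 0, "ty": 0, "tz": -95, "roll": 0},
    {"tx": 0, "ty": 0, "tz": -95, "roll": 0},
    {"tx": -8, "ty": 20, "tz": -95, "roll": 0},
    {"tx": -22, "ty": 57, "tz": -95, "roll": 0},
    {"tx": -35, "ty": 95, "tz": -95, "roll": 0},
    {"tx": -48, "ty": 133, "tz": -95, "roll": 0},
    {"tx": -61, "ty": 171, "tz": -95, "roll": 0},
    {"tx": -74, "ty": 209, "tz": -95, "roll": 0},
    {"tx": -87, "ty": 247, "tz": -95, "roll": 0}
  ]
}}

```text
t: 29.9
eef_pos: [564.2, -224.1, 160.2]
tcp_rot: [3.141, 0.0, -0.0]
ft_force: [0.4, 1.2, -0.8]
opening: 0.532
grip_force: 30.0
```

{"fn": "step_arm", "kwargs": {
  "moves": [
    {"tx": -13, "ty": 38, "tz": 0, "roll": 0},
    {"tx": -26, "ty": 76, "tz": 0, "roll": 0},
    {"tx": -39, "ty": 114, "tz": 0, "roll": 0},
    {"tx": -47, "ty": 145, "tz": 0, "roll": 0},
    {"tx": -51, "ty": 161, "tz": 0, "roll": 0},
    {"tx": -51, "ty": 161, "tz": 0, "roll": 0},
    {"tx": -51, "ty": 161, "tz": 20, "roll": 0},
    {"tx": -51, "ty": 161, "tz": 55, "roll": 0},
    {"tx": -51, "ty": 161, "tz": 85, "roll": 0},
    {"tx": -51, "ty": 161, "tz": 103, "roll": 0},
    {"tx": -51, "ty": 161, "tz": 103, "roll": 0}
  ]
}}

```text
t: 30.82
eef_pos: [513.2, -380.8, 53.3]
tcp_rot: [-3.137, 0.005, 0.001]
ft_force: [-0.7, 0.8, -1.0]
opening: 0.531
grip_force: 30.0
```

{"fn": "step_arm", "kwargs": {
  "moves": [
    {"tx": 0, "ty": 0, "tz": 6, "roll": 0},
    {"tx": 0, "ty": 0, "tz": 11, "roll": 0},
    {"tx": 0, "ty": 0, "tz": 12.5, "roll": 0},
    {"tx": 0, "ty": 0, "tz": 12.5, "roll": 0},
    {"tx": 0, "ty": 0, "tz": 12.5, "roll": 0}
  ]
}}

```text
t: 31.23
eef_pos: [514.6, -383.6, 45.5]
tcp_rot: [3.141, -0.001, -0.0]
ft_force: [-0.1, 0.2, -1.9]
opening: 0.529
grip_force: 30.0
```

{"fn": "step_arm", "kwargs": {
  "moves": [
    {"tx": 0, "ty": 0, "tz": 0.5, "roll": 0},
    {"tx": 0, "ty": 0, "tz": 1, "roll": 0},
    {"tx": 0, "ty": 0, "tz": 1, "roll": 0},
    {"tx": 0, "ty": 0, "tz": 1, "roll": 0}
  ]
}}

```text
t: 31.57
eef_pos: [514.3, -383.5, 43.8]
tcp_rot: [3.141, -0.0, -0.0]
ft_force: [0.2, -0.4, -0.8]
opening: 0.534
grip_force: 30.0
```

{"fn": "step_arm", "kwargs": {
  "moves": [
    {"tx": 0, "ty": 0, "tz": 0, "roll": 0},
    {"tx": 0, "ty": 0, "tz": 0, "roll": 0},
    {"tx": 0, "ty": 0, "tz": 0, "roll": 0},
    {"tx": 0, "ty": 0, "tz": -10, "roll": 0},
    {"tx": 0, "ty": 0, "tz": -40, "roll": 0},
    {"tx": 0, "ty": 0, "tz": -75, "roll": 0},
    {"tx": 0, "ty": 0, "tz": -107, "roll": 0},
    {"tx": 0, "ty": 0, "tz": -107, "roll": 0},
    {"tx": 0, "ty": 0, "tz": -107, "roll": 0}
  ],
  "grip": 62
}}

```text
t: 32.32
eef_pos: [514.8, -383.8, 153.2]
tcp_rot: [3.139, -0.003, -0.0]
ft_force: [-0.8, -0.1, -1.2]
opening: 0.655
grip_force: 0.0
```

```bash
python3 - <<'E'
from h import *
print(env.state()["eef_pos"])
T,S=look(); contact("pics/p3.png",T,S)
E
```

```text
[ 514.78744002 -383.84696106  153.15751226]
top px,xy
 [[ 396.7  313.4  422.1 -152.2]
 [ 396.9  293.   469.4 -154.6]
 [ 339.7  259.2  551.7  -23.7]]
scene
 [[ 225.6  228.5  469.2 -155.5]
 [ 302.3  217.3  551.9  -24.1]]
tri [ 469.1 -155.    68.4] gap 0.8
tri [551.7 -23.8  68.5] gap 0.2
```

View pics/p3.png

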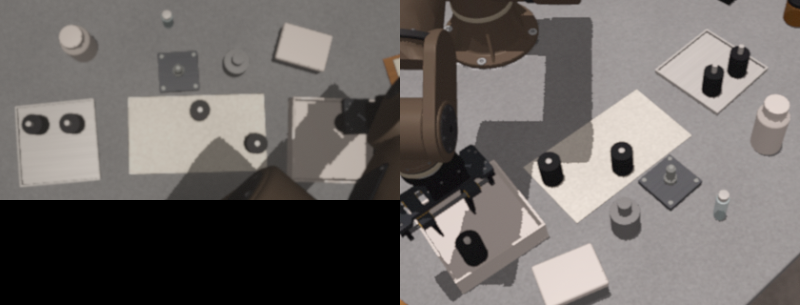

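The undersize sleeve stands in the bin at about (470,247). Two are left on the mat, at (469,-155) and (552,-24).

{"fn": "step_arm", "kwargs": {
  "moves": [
    {"tx": -8, "ty": -38, "tz": 0, "roll": 0},
    {"tx": -16, "ty": -77, "tz": 0, "roll": 0},
    {"tx": -24, "ty": -116, "tz": 0, "roll": 0},
    {"tx": -32, "ty": -155, "tz": 0, "roll": 0},
    {"tx": -40, "ty": -194, "tz": 0, "roll": 0},
    {"tx": -44, "ty": -219, "tz": 0, "roll": 0},
    {"tx": -45.8, "ty": -227.5, "tz": 0, "roll": 0},
    {"tx": -45.8, "ty": -227.5, "tz": 0, "roll": 0},
    {"tx": -45.8, "ty": -227.5, "tz": 40, "roll": 0}
  ]
}}

```text
t: 33.17
eef_pos: [471.8, -157.7, 114.6]
tcp_rot: [3.137, -0.009, 0.001]
ft_force: [2.0, -1.8, 0.6]
opening: 0.651
grip_force: 0.0
```

{"fn": "step_arm", "kwargs": {
  "moves": [
    {"tx": 0, "ty": 0, "tz": 30, "roll": 0},
    {"tx": 0, "ty": 0, "tz": 55, "roll": 0},
    {"tx": 0, "ty": 0, "tz": 65, "roll": 0},
    {"tx": 0, "ty": 0, "tz": 70, "roll": 0},
    {"tx": 0, "ty": 0, "tz": 70, "roll": 0},
    {"tx": 0, "ty": 0, "tz": 70, "roll": 0}
  ]
}}

```text
t: 33.67
eef_pos: [468.9, -156.6, 41.2]
tcp_rot: [3.141, -0.001, -0.001]
ft_force: [1.4, -1.0, 0.0]
opening: 0.65
grip_force: 0.0
```

{"fn": "step_arm", "kwargs": {
  "moves": [
    {"tx": 0, "ty": 0, "tz": 0, "roll": 0},
    {"tx": 0, "ty": 0, "tz": 0, "roll": 0},
    {"tx": 0, "ty": 0, "tz": 0, "roll": 0},
    {"tx": 0, "ty": 0, "tz": 0, "roll": 0},
    {"tx": 0, "ty": 0, "tz": 0, "roll": 0}
  ],
  "grip": 40
}}

```text
t: 34.08
eef_pos: [468.9, -156.1, 41.6]
tcp_rot: [3.141, -0.002, 0.0]
ft_force: [-0.8, -0.5, 8.2]
opening: 0.524
grip_force: 30.0
```

{"fn": "step_arm", "kwargs": {
  "moves": [
    {"tx": 0, "ty": 0, "tz": -15, "roll": 0},
    {"tx": 0, "ty": 0, "tz": -50, "roll": 0},
    {"tx": 0, "ty": 0, "tz": -90, "roll": 0},
    {"tx": 0, "ty": 0, "tz": -110, "roll": 0},
    {"tx": 22, "ty": -21, "tz": -110, "roll": 0},
    {"tx": 50, "ty": -49, "tz": -110, "roll": 0},
    {"tx": 78, "ty": -77, "tz": -110, "roll": 0},
    {"tx": 106, "ty": -104, "tz": -110, "roll": 0},
    {"tx": 134, "ty": -131, "tz": -110, "roll": 0},
    {"tx": 162, "ty": -159, "tz": -110, "roll": 0},
    {"tx": 179, "ty": -176, "tz": -110, "roll": 0},
    {"tx": 183.8, "ty": -180.5, "tz": -110, "roll": 0}
  ]
}}

```text
t: 35.08
eef_pos: [654.2, 27.6, 150.6]
tcp_rot: [-3.141, -0.001, 0.003]
ft_force: [-0.7, 0.0, -1.7]
opening: 0.522
grip_force: 30.0
```

{"fn": "step_arm", "kwargs": {
  "moves": [
    {"tx": 0, "ty": 0, "tz": 0, "roll": 0},
    {"tx": 0, "ty": 0, "tz": 0, "roll": 0},
    {"tx": 0, "ty": 0, "tz": 20, "roll": 0},
    {"tx": 0, "ty": 0, "tz": 38, "roll": 0},
    {"tx": 0, "ty": 0, "tz": 45, "roll": 0},
    {"tx": 0, "ty": 0, "tz": 49, "roll": 0},
    {"tx": 0, "ty": 0, "tz": 53, "roll": 0},
    {"tx": 0, "ty": 0, "tz": 57, "roll": 0},
    {"tx": 0, "ty": 0, "tz": 61, "roll": 0},
    {"tx": 0, "ty": 0, "tz": 61, "roll": 0}
  ]
}}

```text
t: 35.92
eef_pos: [652.3, 24.4, 89.4]
tcp_rot: [3.142, -0.0, -0.0]
ft_force: [1.4, 0.5, -1.1]
opening: 0.523
grip_force: 30.0
```

```bash
python3 -c "
from h import *
s=env.state();print(s['eef_pos'],s['ft_force'])"
```

```text
[652.34000434  24.43401788  89.39946594] [ 1.35310456  0.47443623 -1.08525824]
```

{"fn": "step_arm", "kwargs": {
  "moves": [
    {"tx": 0, "ty": 0, "tz": 4, "roll": 0},
    {"tx": 0, "ty": 0, "tz": 8, "roll": 0},
    {"tx": 0, "ty": 0, "tz": 12, "roll": 0},
    {"tx": 0, "ty": 0, "tz": 16, "roll": 0},
    {"tx": 0, "ty": 0, "tz": 18, "roll": 0},
    {"tx": 0, "ty": 0, "tz": 19, "roll": 0},
    {"tx": 0, "ty": 0, "tz": 19, "roll": 0}
  ]
}}

```text
t: 36.5
eef_pos: [652.2, 24.5, 70.3]
tcp_rot: [3.142, 0.0, -0.0]
ft_force: [0.6, -0.2, -1.3]
opening: 0.523
grip_force: 30.0
```

{"fn": "step_arm", "kwargs": {
  "moves": [
    {"tx": 0, "ty": 0, "tz": 1, "roll": 0},
    {"tx": 0, "ty": 0, "tz": 2, "roll": 0},
    {"tx": 0, "ty": 0, "tz": 3, "roll": 0},
    {"tx": 0, "ty": 0, "tz": 3, "roll": 0}
  ]
}}

```text
t: 36.83
eef_pos: [652.7, 24.8, 68.3]
tcp_rot: [-3.141, -0.001, -0.0]
ft_force: [-0.3, 2.1, 4.9]
opening: 0.525
grip_force: 30.0
```

{"fn": "step_arm", "kwargs": {
  "moves": [
    {"tx": 0, "ty": 0, "tz": 1, "roll": 0},
    {"tx": 0, "ty": 0, "tz": 1, "roll": 0}
  ]
}}

```text
t: 37.0
eef_pos: [652.9, 24.9, 67.9]
tcp_rot: [-3.141, -0.002, -0.0]
ft_force: [-1.1, 3.5, 9.8]
opening: 0.525
grip_force: 30.0
```

{"fn": "step_arm", "kwargs": {
  "moves": [
    {"tx": 0, "ty": 0, "tz": 0.5, "roll": 0},
    {"tx": 0, "ty": 0, "tz": 0.5, "roll": 0}
  ]
}}

```text
t: 37.17
eef_pos: [653.0, 25.0, 67.8]
tcp_rot: [-3.141, -0.002, -0.0]
ft_force: [-1.1, 2.7, 13.2]
opening: 0.523
grip_force: 30.0
```

{"fn": "step_arm", "kwargs": {
  "moves": [
    {"tx": 0, "ty": 0, "tz": -10, "roll": 0},
    {"tx": 0, "ty": 0, "tz": -30, "roll": 0},
    {"tx": 0, "ty": 0, "tz": -60, "roll": 0},
    {"tx": 0, "ty": 0, "tz": -95, "roll": 0},
    {"tx": 0, "ty": 0, "tz": -95, "roll": 0},
    {"tx": -9, "ty": 20, "tz": -95, "roll": 0},
    {"tx": -24, "ty": 56, "tz": -95, "roll": 0},
    {"tx": -39, "ty": 92, "tz": -95, "roll": 0},
    {"tx": -54, "ty": 127, "tz": -95, "roll": 0},
    {"tx": -69, "ty": 162, "tz": -95, "roll": 0},
    {"tx": -84, "ty": 197, "tz": -95, "roll": 0},
    {"tx": -99, "ty": 232, "tz": -95, "roll": 0}
  ]
}}

```text
t: 38.17
eef_pos: [552.1, -209.0, 161.2]
tcp_rot: [3.141, 0.0, -0.0]
ft_force: [1.1, -0.8, -1.5]
opening: 0.519
grip_force: 30.0
```

{"fn": "step_arm", "kwargs": {
  "moves": [
    {"tx": -14, "ty": 34, "tz": 0, "roll": 0},
    {"tx": -28, "ty": 66, "tz": 0, "roll": 0},
    {"tx": -36, "ty": 85, "tz": 0, "roll": 0},
    {"tx": -39, "ty": 91.5, "tz": 0, "roll": 0},
    {"tx": -39, "ty": 91.5, "tz": 0, "roll": 0},
    {"tx": -39, "ty": 91.5, "tz": 0, "roll": 0},
    {"tx": -39, "ty": 91.5, "tz": 20, "roll": 0},
    {"tx": -39, "ty": 91.5, "tz": 55, "roll": 0},
    {"tx": -39, "ty": 91.5, "tz": 85, "roll": 0},
    {"tx": -39, "ty": 91.5, "tz": 103, "roll": 0},
    {"tx": -39, "ty": 91.5, "tz": 103, "roll": 0},
    {"tx": -39, "ty": 91.5, "tz": 103, "roll": 0}
  ]
}}

```text
t: 39.17
eef_pos: [514.7, -297.6, 57.9]
tcp_rot: [-3.141, 0.001, 0.001]
ft_force: [0.2, -0.8, -1.2]
opening: 0.524
grip_force: 30.0
```

{"fn": "step_arm", "kwargs": {
  "moves": [
    {"tx": 0, "ty": 0, "tz": 6, "roll": 0},
    {"tx": 0, "ty": 0, "tz": 11, "roll": 0},
    {"tx": 0, "ty": 0, "tz": 13, "roll": 0},
    {"tx": 0, "ty": 0, "tz": 13, "roll": 0},
    {"tx": 0, "ty": 0, "tz": 13, "roll": 0},
    {"tx": 0, "ty": 0, "tz": 13, "roll": 0}
  ]
}}

```text
t: 39.67
eef_pos: [514.4, -299.1, 45.5]
tcp_rot: [3.141, -0.001, -0.0]
ft_force: [0.3, 0.3, -0.4]
opening: 0.518
grip_force: 30.0
```

{"fn": "step_arm", "kwargs": {
  "moves": [
    {"tx": 0, "ty": 0, "tz": 0.5, "roll": 0},
    {"tx": 0, "ty": 0, "tz": 1.2, "roll": 0},
    {"tx": 0, "ty": 0, "tz": 1.2, "roll": 0}
  ]
}}

```text
t: 39.92
eef_pos: [514.2, -299.0, 43.9]
tcp_rot: [3.141, -0.0, -0.0]
ft_force: [0.5, -0.3, -1.0]
opening: 0.524
grip_force: 30.0
```

{"fn": "step_arm", "kwargs": {
  "moves": [
    {"tx": 0, "ty": 0, "tz": 0, "roll": 0},
    {"tx": 0, "ty": 0, "tz": 0, "roll": 0},
    {"tx": 0, "ty": 0, "tz": 0, "roll": 0},
    {"tx": 0, "ty": 0, "tz": -10, "roll": 0},
    {"tx": 0, "ty": 0, "tz": -40, "roll": 0},
    {"tx": 0, "ty": 0, "tz": -75, "roll": 0},
    {"tx": 0, "ty": 0, "tz": -107, "roll": 0},
    {"tx": 0, "ty": 0, "tz": -107, "roll": 0},
    {"tx": 0, "ty": 0, "tz": -107, "roll": 0},
    {"tx": 0, "ty": 0, "tz": -107, "roll": 0}
  ],
  "grip": 62
}}

```text
t: 40.75
eef_pos: [514.0, -298.7, 151.0]
tcp_rot: [3.142, 0.0, -0.0]
ft_force: [0.0, 0.3, -0.1]
opening: 0.653
grip_force: 0.0
```

```bash
python3 - <<'E'
from h import *
print(env.state()["eef_pos"])
T,S=look(); contact("pics/p4.png",T,S)
E
```

```text
[ 513.96057154 -298.69270992  150.95664896]
top px,xy
 [[ 377.   303.7  445.9 -107.3]
 [ 339.7  259.2  551.9  -23.8]]
scene
 [[ 302.3  217.3  551.9  -24.1]
 [ 204.6  208.8  401.4 -157.6]]
tri [551.8 -23.9  68.7] gap 0.2
```

View pics/p4.png

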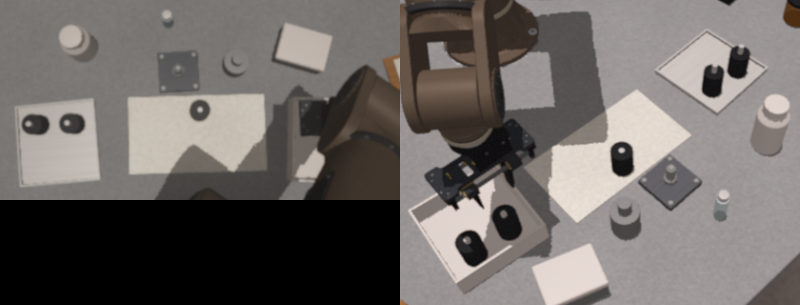

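Two sleeves stand in the bin, at about (470,247) and (507,222), and two on the tray. The last one is on the mat at (552,-24).

{"fn": "step_arm", "kwargs": {
  "moves": [
    {"tx": 5, "ty": -38, "tz": 0, "roll": 0},
    {"tx": 11, "ty": -78, "tz": 0, "roll": 0},
    {"tx": 16, "ty": -118, "tz": 0, "roll": 0},
    {"tx": 22, "ty": -158, "tz": 0, "roll": 0},
    {"tx": 27, "ty": -198, "tz": 0, "roll": 0},
    {"tx": 33, "ty": -238, "tz": 0, "roll": 0},
    {"tx": 36, "ty": -265, "tz": 0, "roll": 0},
    {"tx": 37.4, "ty": -274, "tz": 0, "roll": 0},
    {"tx": 37.4, "ty": -274, "tz": 0, "roll": 0},
    {"tx": 37.4, "ty": -274, "tz": 10, "roll": 0},
    {"tx": 37.4, "ty": -274, "tz": 40, "roll": 0}
  ]
}}

```text
t: 41.77
eef_pos: [553.4, -26.5, 112.6]
tcp_rot: [3.14, -0.006, -0.001]
ft_force: [1.7, -0.1, 0.1]
opening: 0.65
grip_force: 0.0
```

{"fn": "step_arm", "kwargs": {
  "moves": [
    {"tx": 0, "ty": 0, "tz": 30, "roll": 0},
    {"tx": 0, "ty": 0, "tz": 55, "roll": 0},
    {"tx": 0, "ty": 0, "tz": 66, "roll": 0},
    {"tx": 0, "ty": 0, "tz": 71, "roll": 0},
    {"tx": 0, "ty": 0, "tz": 71, "roll": 0},
    {"tx": 0, "ty": 0, "tz": 71, "roll": 0}
  ]
}}

```text
t: 42.27
eef_pos: [552.1, -25.6, 40.5]
tcp_rot: [3.141, -0.001, -0.001]
ft_force: [-0.2, 0.5, 0.0]
opening: 0.65
grip_force: 0.0
```

{"fn": "step_arm", "kwargs": {
  "moves": [
    {"tx": 0, "ty": 0, "tz": 0, "roll": 0},
    {"tx": 0, "ty": 0, "tz": 0, "roll": 0},
    {"tx": 0, "ty": 0, "tz": 0, "roll": 0},
    {"tx": 0, "ty": 0, "tz": 0, "roll": 0},
    {"tx": 0, "ty": 0, "tz": 0, "roll": 0}
  ],
  "grip": 40
}}

```text
t: 42.68
eef_pos: [552.3, -25.0, 41.0]
tcp_rot: [3.141, -0.002, 0.0]
ft_force: [-0.4, -1.6, 8.1]
opening: 0.53
grip_force: 30.0
```

{"fn": "step_arm", "kwargs": {
  "moves": [
    {"tx": 0, "ty": 0, "tz": -15, "roll": 0},
    {"tx": 0, "ty": 0, "tz": -50, "roll": 0},
    {"tx": 0, "ty": 0, "tz": -90, "roll": 0},
    {"tx": 0, "ty": 0, "tz": -110, "roll": 0},
    {"tx": 20, "ty": -10, "tz": -110, "roll": 0},
    {"tx": 50, "ty": -25, "tz": -110, "roll": 0},
    {"tx": 82, "ty": -40, "tz": -110, "roll": 0},
    {"tx": 98, "ty": -48, "tz": -110, "roll": 0},
    {"tx": 100.9, "ty": -49.4, "tz": -110, "roll": 0},
    {"tx": 100.9, "ty": -49.4, "tz": -110, "roll": 0},
    {"tx": 100.9, "ty": -49.4, "tz": -110, "roll": 0}
  ]
}}

```text
t: 43.6
eef_pos: [651.7, 24.3, 149.7]
tcp_rot: [3.141, 0.001, 0.0]
ft_force: [-0.0, -1.9, -1.3]
opening: 0.53
grip_force: 30.0
```

{"fn": "step_arm", "kwargs": {
  "moves": [
    {"tx": 0, "ty": 0, "tz": 20, "roll": 0},
    {"tx": 0, "ty": 0, "tz": 38, "roll": 0},
    {"tx": 0, "ty": 0, "tz": 45, "roll": 0},
    {"tx": 0, "ty": 0, "tz": 49, "roll": 0},
    {"tx": 0, "ty": 0, "tz": 53, "roll": 0},
    {"tx": 0, "ty": 0, "tz": 57, "roll": 0},
    {"tx": 0, "ty": 0, "tz": 61, "roll": 0},
    {"tx": 0, "ty": 0, "tz": 61, "roll": 0},
    {"tx": 0, "ty": 0, "tz": 61, "roll": 0}
  ]
}}

```text
t: 44.35
eef_pos: [652.6, 24.4, 89.1]
tcp_rot: [3.141, -0.0, -0.0]
ft_force: [-0.4, -0.6, -1.5]
opening: 0.531
grip_force: 30.0
```

```bash
python3 -c "
from h import *
s=env.state();print(s['eef_pos'],s['ft_force'])"
```

```text
[652.64157029  24.4257298   89.06610401] [-0.42888969 -0.62152678 -1.52351071]
```

{"fn": "step_arm", "kwargs": {
  "moves": [
    {"tx": 0, "ty": 0, "tz": 4, "roll": 0},
    {"tx": 0, "ty": 0, "tz": 8, "roll": 0},
    {"tx": 0, "ty": 0, "tz": 12, "roll": 0},
    {"tx": 0, "ty": 0, "tz": 16, "roll": 0},
    {"tx": 0, "ty": 0, "tz": 18, "roll": 0},
    {"tx": 0, "ty": 0, "tz": 19, "roll": 0},
    {"tx": 0, "ty": 0, "tz": 19, "roll": 0}
  ]
}}

```text
t: 44.93
eef_pos: [652.5, 24.4, 69.6]
tcp_rot: [3.142, 0.0, -0.0]
ft_force: [-1.1, -1.0, -0.6]
opening: 0.532
grip_force: 30.0
```

{"fn": "step_arm", "kwargs": {
  "moves": [
    {"tx": 0, "ty": 0, "tz": 1, "roll": 0},
    {"tx": 0, "ty": 0, "tz": 2, "roll": 0},
    {"tx": 0, "ty": 0, "tz": 3, "roll": 0},
    {"tx": 0, "ty": 0, "tz": 3, "roll": 0}
  ]
}}

```text
t: 45.27
eef_pos: [652.6, 24.4, 66.8]
tcp_rot: [3.141, -0.0, -0.0]
ft_force: [0.3, 0.6, -0.1]
opening: 0.531
grip_force: 30.0
```

{"fn": "step_arm", "kwargs": {
  "moves": [
    {"tx": 0, "ty": 0, "tz": 1, "roll": 0},
    {"tx": 0, "ty": 0, "tz": 1, "roll": 0}
  ]
}}

```text
t: 45.43
eef_pos: [652.6, 24.4, 65.8]
tcp_rot: [3.141, -0.0, -0.0]
ft_force: [0.2, -0.6, -0.4]
opening: 0.53
grip_force: 30.0
```

{"fn": "step_arm", "kwargs": {
  "moves": [
    {"tx": 0, "ty": 0, "tz": 1, "roll": 0},
    {"tx": 0, "ty": 0, "tz": 2, "roll": 0},
    {"tx": 0, "ty": 0, "tz": 2, "roll": 0}
  ]
}}

```text
t: 45.68
eef_pos: [652.7, 24.6, 63.8]
tcp_rot: [-3.142, -0.0, -0.0]
ft_force: [1.3, 2.1, -1.6]
opening: 0.53
grip_force: 30.0
```

{"fn": "step_arm", "kwargs": {
  "moves": [
    {"tx": 0, "ty": 0, "tz": 1, "roll": 0},
    {"tx": 0, "ty": 0, "tz": 1, "roll": 0}
  ]
}}

```text
t: 45.85
eef_pos: [652.7, 24.5, 62.8]
tcp_rot: [-3.142, -0.0, -0.0]
ft_force: [1.3, -0.0, -1.1]
opening: 0.532
grip_force: 30.0
```

Good sleeve; on to the plate.

{"fn": "step_arm", "kwargs": {
  "moves": [
    {"tx": 0, "ty": 0, "tz": 2, "roll": 0},
    {"tx": 0, "ty": 0, "tz": 4, "roll": 0},
    {"tx": 0, "ty": 0, "tz": 6, "roll": 0},
    {"tx": 0, "ty": 0, "tz": 8, "roll": 0},
    {"tx": 0, "ty": 0, "tz": 9.5, "roll": 0},
    {"tx": 0, "ty": 0, "tz": 9.5, "roll": 0}
  ]
}}

```text
t: 46.35
eef_pos: [652.8, 24.6, 53.2]
tcp_rot: [-3.142, -0.0, -0.0]
ft_force: [2.4, 3.2, -0.0]
opening: 0.529
grip_force: 30.0
```

{"fn": "step_arm", "kwargs": {
  "moves": [
    {"tx": 0, "ty": 0, "tz": 1, "roll": 0},
    {"tx": 0, "ty": 0, "tz": 1.5, "roll": 0},
    {"tx": 0, "ty": 0, "tz": 1.5, "roll": 0}
  ]
}}

```text
t: 46.6
eef_pos: [653.0, 24.5, 53.0]
tcp_rot: [3.142, -0.001, -0.0]
ft_force: [-0.8, 3.7, 10.4]
opening: 0.528
grip_force: 30.0
```

{"fn": "step_arm", "kwargs": {
  "moves": [
    {"tx": 0, "ty": 0, "tz": 0.5, "roll": 0},
    {"tx": 0, "ty": 0, "tz": 0.5, "roll": 0}
  ]
}}

```text
t: 46.77
eef_pos: [653.1, 24.6, 53.0]
tcp_rot: [3.142, -0.002, -0.0]
ft_force: [-2.3, 3.0, 14.9]
opening: 0.53
grip_force: 30.0
```

{"fn": "step_arm", "kwargs": {
  "moves": [
    {"tx": 0, "ty": 0, "tz": -10, "roll": 0},
    {"tx": 0, "ty": 0, "tz": -30, "roll": 0},
    {"tx": 0, "ty": 0, "tz": -60, "roll": 0},
    {"tx": 0, "ty": 0, "tz": -95, "roll": 0},
    {"tx": 0, "ty": 0, "tz": -95, "roll": 0},
    {"tx": -14, "ty": -17, "tz": -95, "roll": 0},
    {"tx": -38, "ty": -47, "tz": -95, "roll": 0},
    {"tx": -62, "ty": -77, "tz": -95, "roll": 0},
    {"tx": -86, "ty": -107, "tz": -95, "roll": 0},
    {"tx": -110, "ty": -137, "tz": -95, "roll": 0},
    {"tx": -134, "ty": -167, "tz": -95, "roll": 0},
    {"tx": -158, "ty": -197, "tz": -95, "roll": 0}
  ]
}}

```text
t: 47.77
eef_pos: [493.0, 222.1, 146.2]
tcp_rot: [3.141, 0.001, -0.0]
ft_force: [1.3, -0.3, -1.5]
opening: 0.528
grip_force: 30.0
```

{"fn": "step_arm", "kwargs": {
  "moves": [
    {"tx": -24, "ty": -28, "tz": 0, "roll": 0},
    {"tx": -45, "ty": -52, "tz": 0, "roll": 0},
    {"tx": -55, "ty": -63, "tz": 0, "roll": 0},
    {"tx": -57, "ty": -65.5, "tz": 0, "roll": 0},
    {"tx": -57, "ty": -65.5, "tz": 20, "roll": 0},
    {"tx": -57, "ty": -65.5, "tz": 55, "roll": 0},
    {"tx": -57, "ty": -65.5, "tz": 80, "roll": 0},
    {"tx": -57, "ty": -65.5, "tz": 96, "roll": 0},
    {"tx": -57, "ty": -65.5, "tz": 101, "roll": 0},
    {"tx": -57, "ty": -65.5, "tz": 102.5, "roll": 0},
    {"tx": -57, "ty": -65.5, "tz": 102.5, "roll": 0},
    {"tx": -57, "ty": -65.5, "tz": 102.5, "roll": 0}
  ]
}}

```text
t: 48.77
eef_pos: [438.3, 287.0, 44.8]
tcp_rot: [-3.141, -0.001, -0.0]
ft_force: [0.6, -0.4, -1.5]
opening: 0.53
grip_force: 30.0
```

{"fn": "step_arm", "kwargs": {
  "moves": [
    {"tx": 0, "ty": 0, "tz": 1, "roll": 0},
    {"tx": 0, "ty": 0, "tz": 2, "roll": 0},
    {"tx": 0, "ty": 0, "tz": 2, "roll": 0},
    {"tx": 0, "ty": 0, "tz": 2, "roll": 0}
  ]
}}

```text
t: 49.1
eef_pos: [437.7, 287.1, 42.2]
tcp_rot: [-3.141, -0.0, -0.0]
ft_force: [-0.6, -0.2, -2.0]
opening: 0.531
grip_force: 30.0
```

{"fn": "step_arm", "kwargs": {
  "moves": [
    {"tx": 0, "ty": 0, "tz": 0, "roll": 0},
    {"tx": 0, "ty": 0, "tz": 0, "roll": 0},
    {"tx": 0, "ty": 0, "tz": 0, "roll": 0},
    {"tx": 0, "ty": 0, "tz": -10, "roll": 0},
    {"tx": 0, "ty": 0, "tz": -40, "roll": 0},
    {"tx": 0, "ty": 0, "tz": -75, "roll": 0},
    {"tx": 0, "ty": 0, "tz": -115, "roll": 0},
    {"tx": 0, "ty": 0, "tz": -150, "roll": 0},
    {"tx": 0, "ty": 0, "tz": -150, "roll": 0},
    {"tx": 0, "ty": 0, "tz": -150, "roll": 0}
  ],
  "grip": 62
}}

```text
t: 49.93
eef_pos: [438.1, 287.3, 194.2]
tcp_rot: [-3.14, -0.004, -0.0]
ft_force: [-0.2, -0.2, -0.9]
opening: 0.655
grip_force: 0.0
```

```bash
python3 - <<'E'
from h import *
np.set_printoptions(precision=1,suppress=True)
print(env.state()["eef_pos"])
T=optics.read_camera("top");S=optics.read_camera("scene"); contact("pics/p5.png",T,S)
a=T["pixels"][190:230,365:395]  # cap region
d=S["pixels"][250:320,280:345]
print("pred cap knob px",pix(T,[[665,-115.5,98]]),pix(S,[[665,-115.5,98]]))
cv2.imwrite("pics/cap2.png",np.hstack([cv2.resize(T["pixels"][185:245,345:415],(420,360),interpolation=cv2.INTER_CUBIC),cv2.resize(S["pixels"][250:330,270:350],(360,360),interpolation=cv2.INTER_CUBIC)]))
E
```

```text
[438.1 287.3 194.2]
pred cap knob px [[378.2 208.4]] [[304.8 272. ]]
```

View pics/p5.png

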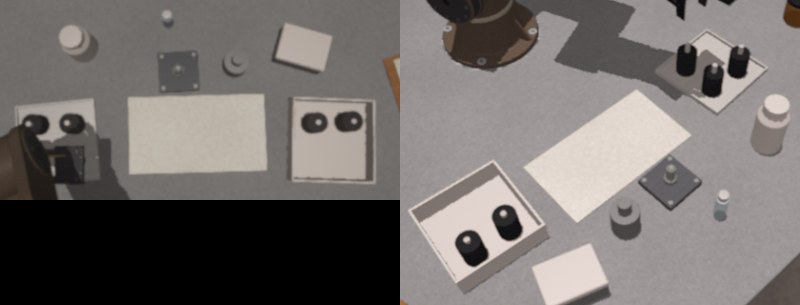

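View pics/cap2.png

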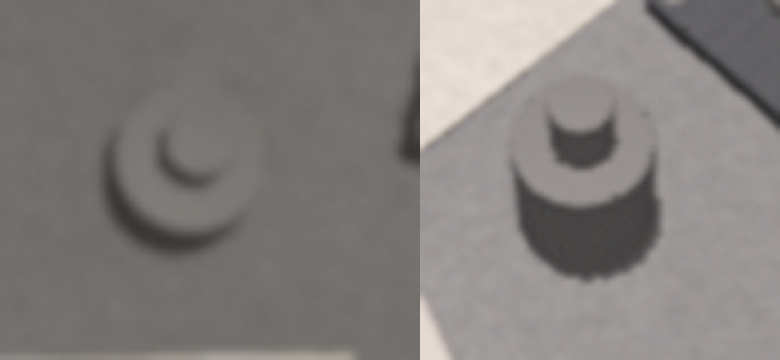

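Three sleeves stand on the tray and two in the bin, and the mat is empty. The cap stands with its knob at about (377.8,209.5) in the top view, as expected for (665,-115).

{"fn": "step_arm", "kwargs": {
  "moves": [
    {"tx": 19, "ty": 0, "tz": 0, "roll": 0},
    {"tx": 38, "ty": 34, "tz": 0, "roll": 0},
    {"tx": 57, "ty": 68, "tz": 0, "roll": 0},
    {"tx": 76, "ty": 102, "tz": 0, "roll": 0},
    {"tx": 95, "ty": 138, "tz": 0, "roll": 0},
    {"tx": 114, "ty": 174, "tz": 0, "roll": 0},
    {"tx": 133, "ty": 210, "tz": 0, "roll": 0},
    {"tx": 152, "ty": 246, "tz": 0, "roll": 0},
    {"tx": 171, "ty": 282, "tz": 0, "roll": 0},
    {"tx": 190, "ty": 318, "tz": 0, "roll": 0},
    {"tx": 209, "ty": 352, "tz": 0, "roll": 0},
    {"tx": 220, "ty": 385, "tz": 0, "roll": 0}
  ]
}}

```text
t: 51.03
eef_pos: [658.2, -100.2, 189.6]
tcp_rot: [-3.141, 0.003, -0.001]
ft_force: [-0.1, 1.0, 0.8]
opening: 0.652
grip_force: 0.0
```

{"fn": "step_arm", "kwargs": {
  "moves": [
    {"tx": 7.5, "ty": 18, "tz": 0, "roll": 0},
    {"tx": 7.5, "ty": 18, "tz": 0, "roll": 0},
    {"tx": 7.5, "ty": 18, "tz": 0, "roll": 0},
    {"tx": 7.5, "ty": 18, "tz": 0, "roll": 0}
  ]
}}

```text
t: 51.37
eef_pos: [664.4, -115.3, 190.6]
tcp_rot: [-3.141, 0.002, -0.0]
ft_force: [0.2, -0.9, 0.4]
opening: 0.65
grip_force: 0.0
```

{"fn": "step_arm", "kwargs": {
  "moves": [
    {"tx": 0, "ty": 0, "tz": 35, "roll": 0},
    {"tx": 0, "ty": 0, "tz": 70, "roll": 0},
    {"tx": 0, "ty": 0, "tz": 100, "roll": 0},
    {"tx": 0, "ty": 0, "tz": 113, "roll": 0},
    {"tx": 0, "ty": 0, "tz": 117, "roll": 0},
    {"tx": 0, "ty": 0, "tz": 117, "roll": 0},
    {"tx": 0, "ty": 0, "tz": 117, "roll": 0}
  ]
}}

```text
t: 51.95
eef_pos: [665.8, -115.7, 76.5]
tcp_rot: [3.141, -0.002, 0.0]
ft_force: [0.4, -0.0, 0.0]
opening: 0.65
grip_force: 0.0
```

{"fn": "step_arm", "kwargs": {
  "moves": [
    {"tx": 0, "ty": 0, "tz": 0, "roll": 0},
    {"tx": 0, "ty": 0, "tz": 0, "roll": 0},
    {"tx": 0, "ty": 0, "tz": 0, "roll": 0},
    {"tx": 0, "ty": 0, "tz": 0, "roll": 0},
    {"tx": 0, "ty": 0, "tz": 0, "roll": 0},
    {"tx": 0, "ty": 0, "tz": 0, "roll": 0},
    {"tx": 0, "ty": 0, "tz": 0, "roll": 0},
    {"tx": 0, "ty": 0, "tz": 0, "roll": 0}
  ],
  "grip": 20
}}

```text
t: 52.62
eef_pos: [665.1, -116.0, 75.0]
tcp_rot: [3.141, -0.0, -0.0]
ft_force: [0.3, 0.8, 1.4]
opening: 0.278
grip_force: 30.0
```

{"fn": "step_arm", "kwargs": {
  "moves": [
    {"tx": 0, "ty": 0, "tz": -15, "roll": 0},
    {"tx": 0, "ty": 0, "tz": -50, "roll": 0},
    {"tx": 0, "ty": 0, "tz": -85, "roll": 0},
    {"tx": 0, "ty": 0, "tz": -105, "roll": 0},
    {"tx": -3, "ty": -20, "tz": -105, "roll": 0},
    {"tx": -6, "ty": -55, "tz": -105, "roll": 0},
    {"tx": -10, "ty": -90, "tz": -105, "roll": 0},
    {"tx": -12, "ty": -120, "tz": -105, "roll": 0},
    {"tx": -12.6, "ty": -136, "tz": -105, "roll": 0},
    {"tx": -12.6, "ty": -140.6, "tz": -105, "roll": 0},
    {"tx": -12.6, "ty": -140.6, "tz": -105, "roll": 0},
    {"tx": -12.6, "ty": -140.6, "tz": -105, "roll": 0}
  ]
}}

```text
t: 53.62
eef_pos: [652.7, 23.6, 179.8]
tcp_rot: [3.141, 0.0, -0.0]
ft_force: [0.2, 0.4, -1.1]
opening: 0.275
grip_force: 30.0
```

{"fn": "step_arm", "kwargs": {
  "moves": [
    {"tx": 0, "ty": 0, "tz": 20, "roll": 0},
    {"tx": 0, "ty": 0, "tz": 35, "roll": 0},
    {"tx": 0, "ty": 0, "tz": 50, "roll": 0},
    {"tx": 0, "ty": 0, "tz": 65, "roll": 0},
    {"tx": 0, "ty": 0, "tz": 77, "roll": 0},
    {"tx": 0, "ty": 0, "tz": 84, "roll": 0},
    {"tx": 0, "ty": 0, "tz": 87, "roll": 0},
    {"tx": 0, "ty": 0, "tz": 87, "roll": 0},
    {"tx": 0, "ty": 0, "tz": 87, "roll": 0}
  ]
}}

```text
t: 54.37
eef_pos: [652.9, 24.3, 93.4]
tcp_rot: [3.141, -0.001, -0.0]
ft_force: [-1.1, -0.2, -1.5]
opening: 0.276
grip_force: 30.0
```

{"fn": "step_arm", "kwargs": {
  "moves": [
    {"tx": 0, "ty": 0, "tz": 1, "roll": 0},
    {"tx": 0, "ty": 0, "tz": 1.5, "roll": 0},
    {"tx": 0, "ty": 0, "tz": 1.5, "roll": 0}
  ]
}}

```text
t: 54.62
eef_pos: [652.6, 24.6, 91.8]
tcp_rot: [3.141, -0.001, -0.0]
ft_force: [0.1, -0.1, -0.9]
opening: 0.278
grip_force: 30.0
```

{"fn": "step_arm", "kwargs": {
  "moves": [
    {"tx": 0, "ty": 0, "tz": 1, "roll": 0},
    {"tx": 0, "ty": 0, "tz": 1.5, "roll": 0},
    {"tx": 0, "ty": 0, "tz": 1.5, "roll": 0}
  ]
}}

```text
t: 54.87
eef_pos: [652.6, 24.6, 90.0]
tcp_rot: [3.142, -0.0, -0.0]
ft_force: [0.2, 1.0, -0.9]
opening: 0.28
grip_force: 30.0
```

{"fn": "step_arm", "kwargs": {
  "moves": [
    {"tx": 0, "ty": 0, "tz": 0.7, "roll": 0},
    {"tx": 0, "ty": 0, "tz": 0.7, "roll": 0}
  ]
}}

```text
t: 55.03
eef_pos: [652.8, 24.7, 89.9]
tcp_rot: [3.142, -0.001, -0.0]
ft_force: [-1.0, 1.5, 5.6]
opening: 0.277
grip_force: 30.0
```

Seated (TCP 89.9, contact force). Release and retreat.

{"fn": "step_arm", "kwargs": {
  "moves": [
    {"tx": 0, "ty": 0, "tz": 0, "roll": 0},
    {"tx": 0, "ty": 0, "tz": 0, "roll": 0},
    {"tx": 0, "ty": 0, "tz": 0, "roll": 0},
    {"tx": 0, "ty": 0, "tz": 0, "roll": 0},
    {"tx": 0, "ty": 0, "tz": 0, "roll": 0},
    {"tx": 0, "ty": 0, "tz": -15, "roll": 0},
    {"tx": 0, "ty": 0, "tz": -50, "roll": 0},
    {"tx": 0, "ty": 0, "tz": -85, "roll": 0},
    {"tx": 0, "ty": 0, "tz": -110, "roll": 0},
    {"tx": -30, "ty": 0, "tz": -110, "roll": 0},
    {"tx": -70, "ty": 0, "tz": -110, "roll": 0},
    {"tx": -110, "ty": 0, "tz": -110, "roll": 0}
  ],
  "grip": 70
}}

```text
t: 56.03
eef_pos: [541.1, 24.5, 199.1]
tcp_rot: [3.141, -0.0, -0.0]
ft_force: [0.3, -0.6, 0.3]
opening: 0.741
grip_force: 0.0
```

{"fn": "step_arm", "kwargs": {
  "moves": [
    {"tx": -40, "ty": 0, "tz": 0, "roll": 0},
    {"tx": -60, "ty": 0, "tz": 0, "roll": 0},
    {"tx": -60, "ty": 0, "tz": 0, "roll": 0},
    {"tx": -60, "ty": 0, "tz": 0, "roll": 0},
    {"tx": -60, "ty": 0, "tz": 0, "roll": 0}
  ]
}}

```text
t: 56.45
eef_pos: [483.6, 24.5, 199.5]
tcp_rot: [3.141, -0.001, -0.0]
ft_force: [0.4, 0.7, -0.3]
opening: 0.74
grip_force: 0.0
```

```bash
python3 - <<'E'
from h import *
print(env.state()["eef_pos"],env.state()["t"])
T=optics.read_camera("top");S=optics.read_camera("scene"); contact("pics/p6.png",T,S)
E
```

```text
[483.55337836  24.48984458 199.49880459] 56.45
```

View pics/p6.png

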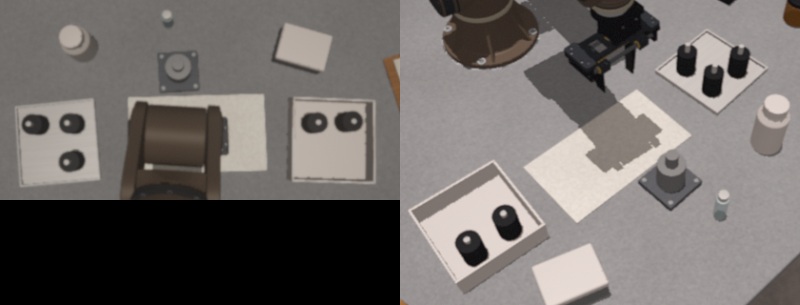

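The cap is back on the pin, at about (178,68). Three sleeves stand on the tray with stems up, two are in the bin, and the bottle, tip box and vial haven't moved.

```bash
python3 -c "
from cell import env
print(env.job_done())"
```

```text
the job is handed in; nothing more can be done
None
```

I handed the job in at about 56 s: three good sleeves stand on the tray with their stems up, two undersize ones are in the bin, the cap is back fully down over the pin, and the bottle, tip box and vial are untouched.

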